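# Load a test panel and a coating bar in a bar-coating fixture

### The arm

A 6-joint arm with a two-finger parallel gripper is mounted at the origin on the work surface. World frame = base frame: x ahead of the robot, y to its left, z up, the work surface at z = 0. Lengths are in m, angles in rad, forces in N, time in s.
With the tool pointing down it reaches from about 0.325 to 0.875 m from the base axis. Payload 4.4 kg.
Tool frame: the origin (TCP) lies at the very end of the fingers, on their centre line; the grasp point (between the pads) lies 19 mm behind it; z points along the fingers, y is the direction in which the jaws open and shut (so a half turn about z gives the same grasp; the last joint's range is limited). The gripper opens to 85 mm and grips with 20 to 120 N. Pads are 22 mm wide; open, the fingers measure 114 mm over their backs; the gripper's body (76 mm by 85 mm) begins 54 mm behind the grasp point. The pads swing forward as they close: fully open they stand 13 mm farther back than shut.
Start: joints at [-1.391, 0.207, 1.542, -0, 1.393, -0.15], TCP at [0.186, -0.544, 0.192] pointing down, gripper open.
Joint ranges: [-2.73, 2.73], [-0.86, 2.22], [0.23, 2.46], [-1.11, 4.25], [0.08, 2.63], [-2.82, 2.82]. Speed limits (rad/s): [2.79, 2.79, 3.14, 3.14, 3.14, 3.14].

### API

Orientations are given as a unit quaternion [w, x, y, z].
In Python, from plant import r gives the robot as it stands.
- The arm moves only by the tool arm_command, never from a script. Its argument "series" is a list of rows, each a list of 7 numbers: the shift along the tool's x, y, z in units of 60 mm (1.0 is 60 mm), then the turn, a rotation vector about the tool's x, y, z in units of 6 degrees (1.0 is 6 degrees), then the finger opening in mm, from 0 to 85.4. A call has 1 to 20 rows; each row is the pose to reach, as a shift and turn from the pose commanded when the call began, along the tool's axes at that moment; what a row does not reach only later rows make up. A row lasts 1/8 s, in which the tool goes at most 62.5 mm and 10.7 degrees, less where a joint would pass 70% of its speed; a pose out of reach is approached as far as the arm can. A call with a gripper value outside its range is refused whole. The fingers move at their own pace and stop on an object; "squeeze" is the grip in N (left out, the last holds). Time passes only in rows, so rows that repeat a pose let the fingers close. It gives the time, the measured TCP pose, the force and the opening at its end, in the units of the state.
- r.sense(): the state, without advancing time (a new reading comes with each control period).
- r.get_image(name): name is "scene" or "top"; returns (picture, depth): 400x640x3 uint8, red, green, blue; 400x640 float32, m along the optical axis (not along the pixel's ray), 0 where there is no reading.
- r.camera_model(name): a dict with "intrinsics" (3x3 intrinsics, pixels), "k1" (the pictures are not rectified: a ray, as slopes to the right and down, at radius r is drawn at 1 + k1 r^2 times it, then the intrinsics apply), "extrinsics" (4x4, takes a point from world to camera coordinates). Camera axes: x right, y down, z forward; pixel columns grow to the right and rows downward; lengths in m; the calibration is good to about 2 mm. A picture is of the moment at which its call begins. camera_model takes no time and is no camera call.
- r.close_job(): hands the job in, once; it reports no verdict.
The state is a dict: "time": time; "joint_positions": joint angles; "joint_vel": joint speeds; "joint_efforts": joint torques, N m; "ee_pos": TCP position; "tool_rot": TCP orientation; "wrist_force": force on the tool from outside, world axes, zero at the start; "ft_torque": the same for the moment, N m; "opening": finger opening in m.
Only numpy, scipy, OpenCV 4.12 (cv2) and the standard library are available. Lean on these libraries where they do the work, as an engineer would, in place of code of your own. Each camera call takes 0.05 s, during which the arm holds its last target.

### The job

Load the white test panel into the coating fixture: push one end of it into a sprung jaw, lower its other end inside the opposite jaw, and let the two springs centre it flat on the bed. Then lay the long coating bar across the fixture's two vee cradles and let it roll down to rest in both vees, about evenly overhung. Leave the short bar and the other things on the bench where they stand.

Things in the scene. Friction and masses are not known exactly. Their poses are not given: they have to be found in the camera images.
- jig: Coating fixture, fixed: T-shaped base, top at 12 mm: spine 304 x 72 mm along its x, cross plate 204 mm along y, 56 mm wide, at x = +52 mm. Origin: middle of the spine, on the bench; x points away from the robot within 0.35 rad. A sprung jaw faces each end of the bed; outside each, an end block from |x| = 123 to 145 mm, 52 mm high. Two vee cradles, 10 mm thick, stand at y = +85 and -85 mm.
- bed_center (a point): Middle of the top of the fixture's dark flat bed: 110 mm (x) x 44 mm (y), 40 mm above the bench, over the fixture's origin. Axes as the fixture's. The panel ends up centred here, lengthwise along x, overhanging the bed on all sides; beside the bed there is room for fingers down to 12 mm above the bench.
- lip_near (a point): Inner edge of the top lip of the jaw at the fixture's -x end; moves with the jaw. At rest: fixture x = -63 mm, z = 51 mm; top of the lip 56 mm. Axes as the fixture's. The jaw is a C-slot 40 mm wide, open to the bed: back face 7 mm outside this point, lower shelf with its top 38.5 mm above the bench, lip underside sloping from 47.5 mm (above the bench) at the back to 51 mm at this edge.
- lip_far (a point): The like point on the mirror-image jaw at the +x end: at rest fixture x = +63 mm. At rest the gap between the jaws' back faces is 140 mm and between the lips 126 mm; the panel is 150 mm long. So one end, panel slanted about 10 degrees, must go under one lip and push that jaw back 17 to 28 mm (22 is best) before the other end can pass down inside the other lip.
- jaw_near (a joint): Travel (m) of the jaw at the -x end: 0 at rest, up to 0.028 pushed outwards (-x). Spring 400 N/m with 2.4 N at rest (10 N at 0.020), the same in both jaws. When the panel is let go, flat on the bed between the lips, the springs shift it under both lips and stop with each jaw about 0.005 out.
- jaw_far (a joint): Travel (m) of the jaw at the +x end: 0 at rest, up to 0.028 pushed outwards (+x). Either jaw may be the one pushed first.
- vee_left (a point): Bottom of the vee in the left cradle (fixture x = +45, y = +85 mm, 57.5 mm above the bench). Axes as the fixture's. The vee has two 45-degree faces; towards -x it rises 14 mm; towards +x it rises 9 mm and goes on as a lead-in slope 22 mm long, rising outwards by 12 degrees to 71 mm above the bench, down which a bar rolls into the vee.
- vee_right (a point): The same in the right cradle (fixture y = -85 mm). The long bar lying in both vees has its axis at fixture x = +45 mm, 66 mm above the bench.
- panel_center (a point): Centre of the loose white-primed test panel, 150 x 60 x 6 mm, about 0.14 kg. x along its length, y across its width, z up. Starts flat on the panel rest, its underside 30 mm above the bench.
- panel_rest: Low black rest, fixed, left or right of the fixture: two strips 44 mm long (along its y), tops 30 mm high, at x = -50 and +50 mm on a foot 130 x 46 x 6 mm. The panel overhangs it by about 8 mm along each long side, with free room beside the foot. Origin: middle of the foot, on the bench.
- bar_center (a point): Centre of the long coating bar: wire-wound steel rod, diameter 12 mm, 220 mm long, about 0.19 kg. x along its axis. Starts in one of the two grooves of the bar rest, axis 36.5 mm above the bench.
- short_bar_center (a point): Centre of the short coating bar (diameter 10 mm, 150 mm long) in the other groove of the bar rest, 60 mm beside the long one. It is not wanted and stays there.
- bar_rest: Wooden bar rest, fixed, across the fixture from the panel rest: board 120 (x) x 110 (y) x 8 mm with two notched cross strips at x = -52 and +52 mm, 38 mm high; grooves along x at y = +30 and -30 mm. Between the strips there is free room round the bars, down to 8 mm. Origin: middle of the board, on the bench.
- bottle: Bystander: tall white plastic solvent bottle with a black cap, 56 mm across, 150 mm high, near the fixture's robot end. Origin: centre of its underside.
- weight: Bystander: cylindrical steel weight, 58 mm across, 72 mm high with its knob, near the fixture's robot end on the side opposite the bottle. Origin: centre of its underside.
- applicator: Bystander: aluminium film applicator with two micrometer heads, 60 x 96 mm, 80 mm high, beyond the rests. Origin: under its middle, on the bench.
- beaker: Bystander: empty glass beaker, 66 mm across, 80 mm high, beyond the rests. Origin: centre of its underside.
Things that resemble listed ones, but are neither listed nor needed, are in the scene too. Of the things shaped like the part that bears panel_center, the white one is meant.

How it is judged:
By the outcome, as a careful person would: the job done as asked, in the order asked, and still so for the second after the job is handed in, with the robot touching nothing.
It also fails if it takes over 56 s, if anything falls off the work surface, if the arm or the gripper's body presses on something with over 40 N, if the wrist force passes 120 N, or if a joint passes its speed limit or range.

## Working session

There is one attempt and no reset: what is moved stays moved. The work goes in short steps, Python scripts to look and compute and a tool call to move; the robot and the scene stay as the last step left them, time stands still between calls to the robot, and variables do not carry over. Pictures are saved under pics/ and viewed, and the job is handed in when it is done.

Besides the shell and the picture viewer there is one more tool, called after ">>>" as name(argument=value, ...), one argument or row to a line, values as JSON. arm_command: Moves the arm, as the interface text tells. Its arguments: {"type":"object","properties":{"series":{"type":"array","items":{"type":"array","items":{"type":"number"}}},"squeeze":{"type":"number"}},"required":["series"]}

```bash
ls; mkdir -p pics
python3 - <<'E'
from plant import r
import cv2,numpy as np
s=r.sense();print({k:np.round(v,4) for k,v in s.items()})
for n in("scene","top"):
    p,d=r.get_image(n);np.savez(f"pics/{n}0.npz",p=p,d=d);cv2.imwrite(f"pics/{n}0.png",p[:,:,::-1])
    m=r.camera_model(n);print(n,m)
E
```

```text
pics
{'time': np.float64(0.0), 'joint_positions': array([-1.3915,  0.2074,  1.543 , -0.    ,  1.3935, -0.1505]), 'joint_vel': array([ 0.0009, -0.0006,  0.0001,  0.0001, -0.0003, -0.0015]), 'joint_efforts': array([-1.30000e-03, -3.83044e+01, -2.91597e+01, -3.00000e-04,
        1.07000e-02,  0.00000e+00]), 'ee_pos': array([ 0.186 , -0.5432,  0.1906]), 'tool_rot': array([-0.0012,  0.9864,  0.1641, -0.    ]), 'wrist_force': array([-0.4738,  0.2311,  0.2901]), 'ft_torque': array([ 0.0258, -0.0446,  0.0513]), 'opening': np.float64(0.0853)}
scene {'intrinsics': array([[370.37052096,   0.        , 316.46169216],
       [  0.        , 370.37052096, 195.13707071],
       [  0.        ,   0.        ,   1.        ]]), 'k1': -0.03430273825045101, 'extrinsics': array([[ 0.82012783,  0.5719526 , -0.01614183, -0.43349313],
       [ 0.40114352, -0.59486228, -0.69657932, -0.12190751],
       [-0.40801252,  0.5648089 , -0.71729819,  1.3010756 ],
       [ 0.        ,  0.        ,  0.        ,  1.        ]])}
top {'intrinsics': array([[485.4808654 ,   0.        , 317.54146595],
       [  0.        , 485.4808654 , 202.88827476],
       [  0.        ,   0.        ,   1.        ]]), 'k1': -0.04287103551910429, 'extrinsics': array([[ 0.01630911, -0.99981648, -0.01005038,  0.05634949],
       [-0.98378556, -0.01425046, -0.17878172,  0.52282738],
       [ 0.17860569,  0.01280319, -0.98383743,  1.52159824],
       [ 0.        ,  0.        ,  0.        ,  1.        ]])}
```

View pics/scene0.png

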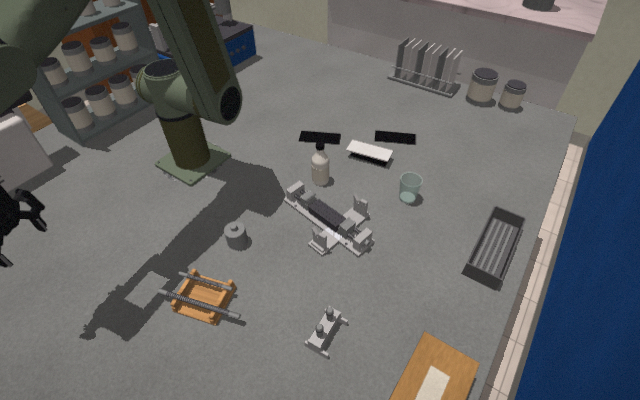

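View pics/top0.png

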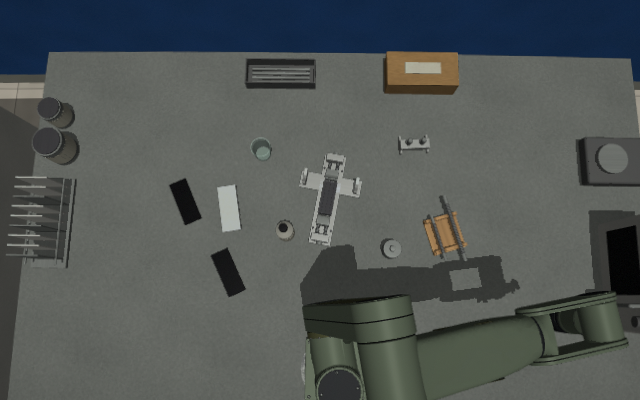

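The top view shows the white panel at (229,208), with dark look-alike panels at (185,201) and (228,272). The fixture is around (328,200). The bar rest is at (445,232) with two bars, the longer one seemingly the right one. I'll crop closer to check both choices.

```bash
cat > h.py <<'E'
import numpy as np,cv2
from plant import r
def und(n,uv):
    m=r.camera_model(n);K=m["intrinsics"];k=m["k1"]
    uv=np.atleast_2d(np.asarray(uv,float))
    return cv2.undistortPoints(uv.reshape(-1,1,2),K,np.array([k,0,0,0.])).reshape(-1,2),m["extrinsics"]
def at_z(n,uv,z):
    x,E=und(n,uv);R=E[:3,:3];C=-R.T@E[:3,3]
    d=np.c_[x,np.ones(len(x))]@R
    return C+d*((z-C[2])/d[:,2])[:,None]
def at_depth(n,uv,dep):
    x,E=und(n,uv);R=E[:3,:3]
    return (np.c_[x,np.ones(len(x))]*np.asarray(dep)[:,None]-E[:3,3])@R
def cloud(n,d):
    v,u=np.nonzero(d>0);P=at_depth(n,np.c_[u,v],d[v,u]);o=np.full(d.shape+(3,),np.nan);o[v,u]=P;return o
def proj(n,P):
    m=r.camera_model(n);E=m["extrinsics"]
    R=cv2.Rodrigues(E[:3,:3])[0]
    return cv2.projectPoints(np.asarray(P,float).reshape(-1,1,3),R,E[:3,3],m["intrinsics"],np.array([m["k1"],0,0,0.]))[0].reshape(-1,2)
E
python3 - <<'E'
import cv2
a=cv2.imread('pics/top0.png')
b=a[130:300,165:365];cv2.imwrite('pics/c1.png',cv2.resize(b,None,fx=4,fy=3.5,interpolation=cv2.INTER_CUBIC)[:600])
b=a[130:270,365:505];cv2.imwrite('pics/c2.png',cv2.resize(b,None,fx=4,fy=4,interpolation=cv2.INTER_CUBIC))
a=cv2.imread('pics/scene0.png')
b=a[120:260,270:440];cv2.imwrite('pics/c3.png',cv2.resize(b,None,fx=4,fy=4,interpolation=cv2.INTER_CUBIC))
E
```

```text
(no output)
```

View pics/c1.png

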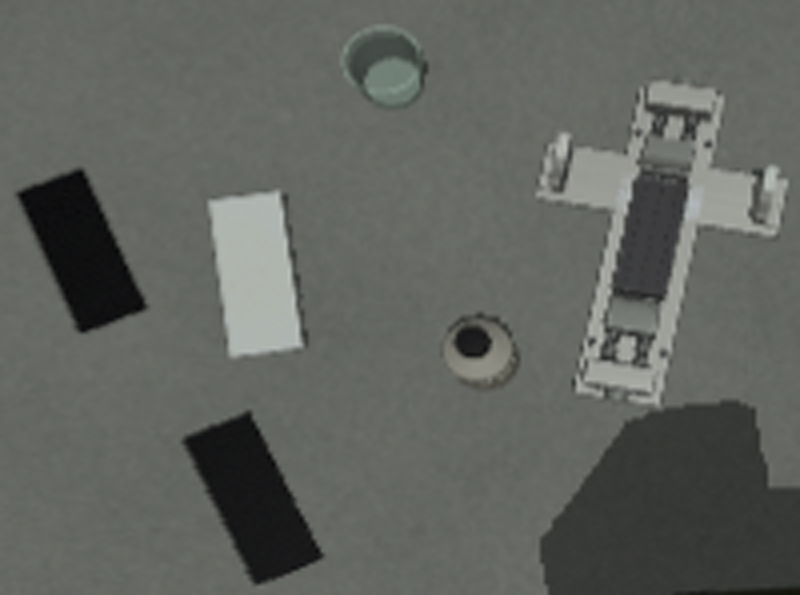

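View pics/c2.png

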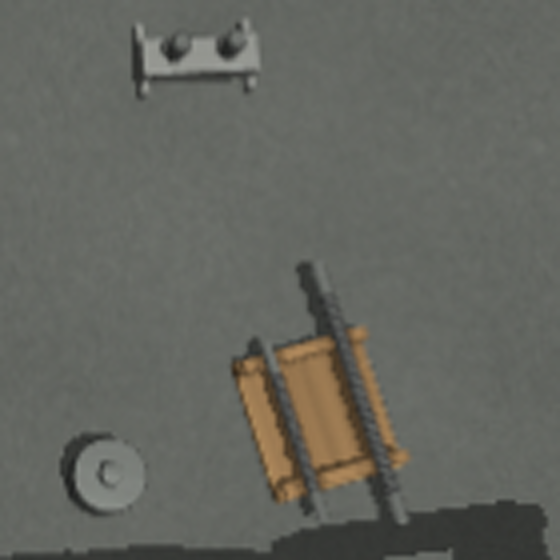

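View pics/c3.png

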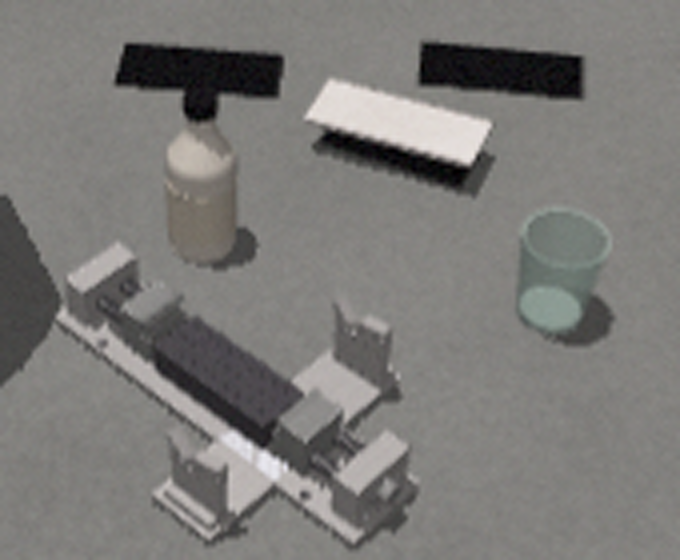

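Run:
```python
from h import *
for n in("top","scene"):
    f=np.load(f'pics/{n}0.npz');p=f['p'].astype(int);d=f['d'];P=cloud(n,d)
    x,y,z=P[...,0],P[...,1],P[...,2]
    print(n,"bench z",np.nanmedian(z[(x>.4)&(x<.9)&(abs(y)<.4)]))
    m=(p.min(2)>150)&(x>.4)&(x<.65)&(y>.15)&(y<.33)
    k,lab,st,c=cv2.connectedComponentsWithStats(m.astype(np.uint8))
    i=1+st[1:,4].argmax();vv,uu=np.nonzero(lab==i)
    Q=at_z(n,np.c_[uu,vv],.036);rc=cv2.minAreaRect((Q[:,:2]*1000).astype(np.float32));print("panel",rc,st[i],'z',np.nanmedian(z[lab==i]))
    # jig bands
    J=(x>.4)&(x<.85)&(abs(y+.0)<.13)
    for lo,hi in((.006,.018),(.035,.045),(.049,.06),(.06,.08)):
        q=P[J&(z>lo)&(z<hi)];print(lo,hi,len(q),q.min(0) if len(q) else'',q.max(0) if len(q) else'')
    B=(x>.3)&(x<.75)&(y<-.15)&(y>-.5)
    for lo,hi in((.028,.036),(.036,.046)):
        q=P[B&(z>lo)&(z<hi)];print('bar',lo,hi,len(q),q.min(0),q.max(0))
```

```text
top bench z 0.0006678714744301816
panel ((475.52508544921875, 325.4313049316406), (82.18045806884766, 12.992228507995605), 2.557713270187378) [235 204   5  26  69] z 0.03714989698486154
0.006 0.018 1526 [ 0.40145352 -0.12997508  0.00600288] [0.849826   0.12972815 0.01794603]
0.035 0.045 495 [ 0.40255047 -0.060499    0.03501217] [0.69643891 0.10377439 0.04498533]
0.049 0.06 391 [ 0.40096831 -0.06219133  0.04902625] [0.68858954 0.11289002 0.05993204]
0.06 0.08 95 [ 0.41271974 -0.06809168  0.06020889] [0.68487027 0.11570027 0.0775353 ]
bar 0.028 0.036 208 [ 0.34800629 -0.40959161  0.02801701] [ 0.74187962 -0.15401029  0.03599902]
bar 0.036 0.046 533 [ 0.344898   -0.41431594  0.03603428] [ 0.74460946 -0.15001211  0.04585617]
scene bench z 0.0007062686252372053
panel ((473.7648620605469, 324.4293212890625), (79.5984878540039, 14.805479049682617), 5.422236442565918) [346 147  23   9  51] z 0.03630880189204008
0.006 0.018 1133 [ 0.40017347 -0.08193525  0.00600574] [0.7911542  0.11739356 0.01798894]
0.035 0.045 773 [ 0.40046948 -0.0702294   0.03500163] [0.69570109 0.10538053 0.04495532]
0.049 0.06 548 [ 0.40050374 -0.07022479  0.04911821] [0.69023402 0.10738006 0.05998497]
0.06 0.08 135 [ 0.5546945  -0.0698281   0.06023024] [0.63341518 0.11406079 0.07351066]
bar 0.028 0.036 282 [ 0.34491986 -0.41856834  0.02807063] [ 0.74802767 -0.15357775  0.03599882]
bar 0.036 0.046 1328 [ 0.3418809  -0.41657527  0.03600046] [ 0.74865797 -0.15238371  0.04576583]
```

```bash
cat > fit.py <<'E'
from h import *
def panel(n,p,P,lo=(.35,.1),hi=(.65,.36),ztop=.036,zr=(.028,.045)):
    x,y,z=P[...,0],P[...,1],P[...,2]
    m=(p.min(2)>140)&(x>lo[0])&(x<hi[0])&(y>lo[1])&(y<hi[1])&(z>zr[0])&(z<zr[1])
    k,lab,st,c=cv2.connectedComponentsWithStats(m.astype(np.uint8))
    i=1+st[1:,4].argmax();cs,_=cv2.findContours((lab==i).astype(np.uint8),cv2.RETR_EXTERNAL,cv2.CHAIN_APPROX_NONE)
    c=max(cs,key=cv2.contourArea).reshape(-1,2)
    Q=at_z(n,c,ztop);rc=cv2.minAreaRect((Q[:,:2]*1000).astype(np.float32));return rc,np.nanmedian(z[lab==i])
E
python3 - <<'E'
from fit import *
for n in("top","scene"):
    f=np.load(f'pics/{n}0.npz');p=f['p'].astype(int);d=f['d'];P=cloud(n,d)
    print(n,panel(n,p,P))
    x,y,z=P[...,0],P[...,1],P[...,2]
    for s,(a,b) in (('L',(.06,.16)),('R',(-.1,-.0301))):
        q=P[(x>.5)&(x<.7)&(y>a)&(y<b)&(z>.058)&(z<.08)];print(s,len(q),q.mean(0),q.min(0),q.max(0))
    for s,(a,b) in (('near',(.36,.5)),('far',(.62,.8))):
        q=P[(x>a)&(x<b)&(y>-.05)&(y<.1)&(z>.049)&(z<.054)];print(s,len(q),q.mean(0),q.min(0),q.max(0))
    m=(p.max(2)<85)&(x>.45)&(x<.65)&(abs(y-.015)<.06)&(z>.034)&(z<.046)
    q=P[m];rc=cv2.minAreaRect((q[:,:2]*1000).astype(np.float32));print('bed',rc,q.mean(0),q[:,2].min(),q[:,2].max())
    # bars
    m=(x>.3)&(x<.7)&(y>-.42)&(y<-.2)&(z>.0365)&(z<.05)&(p.max(2)-p.min(2)<30)
    k,lab,st,c=cv2.connectedComponentsWithStats(m.astype(np.uint8))
    for i in range(1,k):
        if st[i,4]>25:
            q=P[lab==i];rc=cv2.minAreaRect((q[:,:2]*1000).astype(np.float32));print('bar',rc,st[i],q[:,2].max())
E
```

```text
top (((505.6568298339844, 340.11181640625), (149.21359252929688, 45.4747314453125), 2.82810640335083), np.float64(0.03587940023653731))
L 44 [0.60992203 0.10784874 0.06729903] [0.585941   0.09999764 0.06036932] [0.63122796 0.11570027 0.0775353 ]
R 46 [ 0.58241401 -0.05971361  0.06689292] [ 0.55811533 -0.06809168  0.05858262] [ 0.60543923 -0.05168393  0.07442375]
near 121 [0.43606506 0.05308167 0.05168551] [0.39822738 0.02056257 0.04902625] [0.48918459 0.08351327 0.05399142]
far 90 [0.65881463 0.01331197 0.05173029] [ 0.6202594  -0.01668623  0.04905889] [0.68858954 0.03843759 0.05396731]
bed ((551.2247924804688, 31.973968505859375), (43.64801788330078, 198.3743438720703), 79.67743682861328) [0.54563875 0.03316804 0.0399496 ] 0.034032348746461695 0.04596739392965965
bar ((449.8155212402344, -377.73095703125), (219.44151306152344, 13.138737678527832), 16.153120040893555) [443 195  24  66 204] 0.04962648905577087
bar ((392.01239013671875, -331.4847106933594), (96.0975112915039, 9.966279983520508), 18.315595626831055) [435 231  13  29  57] 0.04665809431606742
scene (((503.3975830078125, 3
[... 348 characters left out ...]
148 [0.43558003 0.04923706 0.0519786 ] [0.39732806 0.02323617 0.04911821] [0.48194197 0.08220712 0.05399634]
far 187 [0.66250394 0.01108876 0.051639  ] [ 0.62013236 -0.01933136  0.04920875] [0.69023402 0.09644598 0.05398338]
bed ((552.2833862304688, 29.365325927734375), (45.32373046875, 200.1972198486328), 79.08329772949219) [0.54642691 0.02752669 0.03936053] 0.03406410097204002 0.04555455504883608
bar ((416.8401794433594, -325.5567932128906), (147.9229736328125, 10.431244850158691), 17.138973236083984) [179 271  54  20 191] 0.04392012253503185
bar ((447.3700866699219, -379.30743408203125), (220.51112365722656, 13.785497665405273), 16.647563934326172) [157 289  83  30 440] 0.0466775223332813
```

```bash
cat >> fit.py <<'E'
from scipy.optimize import minimize
def hmodel(X,Y):
    h=np.zeros_like(X)
    h[(abs(X)<152)&(abs(Y)<36)]=12; h[(abs(X-52)<28)&(abs(Y)<102)]=12
    h[(abs(X)<55)&(abs(Y)<22)]=40
    h[(abs(X)>123)&(abs(X)<145)&(abs(Y)<30)]=52
    h[(abs(X)>63)&(abs(X)<80)&(abs(Y)<20)]=56
    return h
def fitjig(Ps,x0,mask=True):
    Q=np.concatenate([P[np.isfinite(P[...,0])].reshape(-1,3) for P in Ps])*1000
    Q=Q[(abs(Q[:,0]-x0[0])<230)&(abs(Q[:,1]-x0[1])<150)&(Q[:,2]<90)&(Q[:,2]>-10)]
    def cost(v):
        c,s=np.cos(v[2]/100),np.sin(v[2]/100);dx,dy=Q[:,0]-v[0],Q[:,1]-v[1]
        X=c*dx+s*dy;Y=-s*dx+c*dy
        w=~((abs(X)>80)&(abs(X)<123)&(abs(Y)<32)|((abs(abs(Y)-85)<9)&(abs(X-52)<30)))
        return np.minimum(abs(Q[:,2]-.7-hmodel(X,Y)),8)[w].sum()/1000+ .004*(~w).sum()
    best=None
    for a in (-4,0,4):
        for b in (-4,0,4):
            o=minimize(cost,[x0[0]+a,x0[1]+b,x0[2]],method='Nelder-Mead',options=dict(initial_simplex=[[x0[0]+a,x0[1]+b,x0[2]-2],[x0[0]+a+6,x0[1]+b,x0[2]],[x0[0]+a,x0[1]+b+6,x0[2]],[x0[0]+a,x0[1]+b,x0[2]+3]],maxiter=300))
            if best is None or o.fun<best.fun:best=o
    return best
E
python3 - <<'E'
from fit import *
Ps=[]
for n in("top","scene"):
    f=np.load(f'pics/{n}0.npz');p=f['p'].astype(int);d=f['d'];P=cloud(n,d);Ps.append(P)
    rc=panel(n,p,P,hi=(.65,.42));print(n,rc,cv2.boxPoints(rc[0]).round(1).tolist())
    o=fitjig([P],[548,31,-18]);print('jig',o.x,o.fun)
o=fitjig(Ps,[548,31,-18]);print('both',o.x,o.fun)
# overlay
x0,y0,t=o.x;t/=100
c,s=np.cos(t),np.sin(t)
def W(X,Y,Z):X,Y,Z=np.broadcast_arrays(np.array(X,float),Y,Z);return np.c_[x0+c*X-s*Y,y0+s*X+c*Y,Z]/1000
T=[(-152,-36),(24,-36),(24,-102),(80,-102),(80,-36),(152,-36),(152,36),(80,36),(80,102),(24,102),(24,36),(-152,36)]
for n in("top","scene"):
    a=cv2.imread(f'pics/{n}0.png');a=cv2.resize(a,None,fx=4,fy=4,interpolation=cv2.INTER_CUBIC)
    def poly(L,z,col):
        L=np.array(L,float);q=proj(n,W(L[:,0],L[:,1],z))*4+1.5;cv2.polylines(a,[np.round(q).astype(int)],True,col,1)
    box=lambda a,b,e:[(a,-e),(b,-e),(b,e),(a,e)]
    poly(T,12,(0,0,255));poly(box(-55,55,22),40,(0,255,0));poly(box(123,145,30),52,(255,0,0));poly(box(-145,-123,30),52,(255,0,0))
    poly(box(63,80,20),56,(0,255,255));poly(box(-80,-63,20),56,(0,255,255))
    for y in(85,-85):poly([(45,y-5),(45,y+5)],57.5,(255,0,255))
    q=(proj(n,W([0],[0],30))[0]*4).astype(int);cv2.imwrite(f'pics/ov_{n}.png',a[q[1]-290:q[1]+290,q[0]-300:q[0]+300])
E
```

```text
top (((504.3736877441406, 355.3507385253906), (149.1907501220703, 58.901851654052734), 9.869083404541016), np.float64(0.035948538717790024)) [[425.79998779296875, 371.6000061035156], [435.8999938964844, 313.6000061035156], [582.9000244140625, 339.1000061035156], [572.7999877929688, 397.20001220703125]]
jig [544.79987298  33.18374556 -17.31691146] 37.034703116124
scene (((503.1146240234375, 353.7989501953125), (149.89898681640625, 60.308631896972656), 9.790563583374023), np.float64(0.036213979294220495)) [[424.1000061035156, 370.79998779296875], [434.3999938964844, 311.29998779296875], [582.0999755859375, 336.79998779296875], [571.7999877929688, 396.29998779296875]]
jig [541.48113505  33.10365384 -16.75678977] 28.050313264071942
both [543.83458309  33.37281769 -17.35175481] 65.39429361595846
```

View pics/ov_top.png

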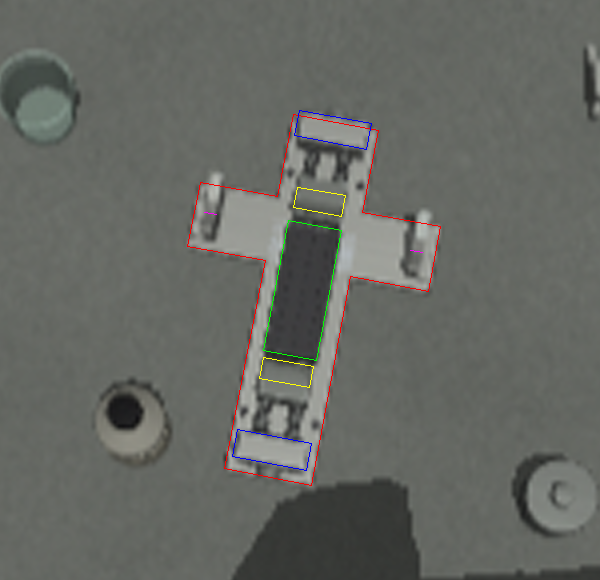

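View pics/ov_scene.png

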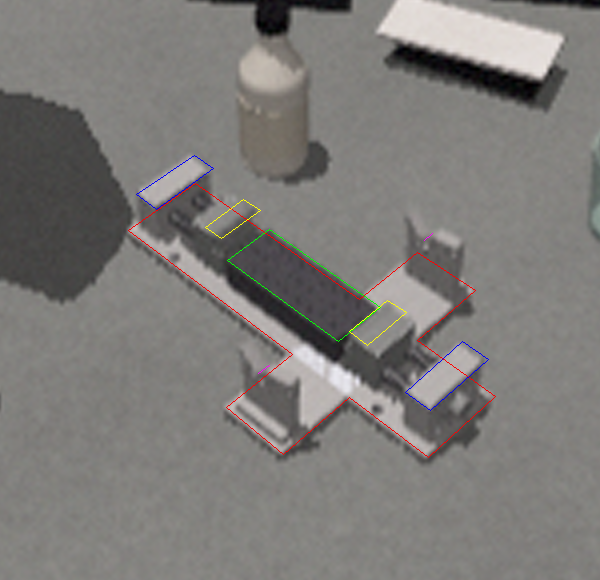

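Choices: of the three flat panels, the white one at top (229,208) is meant, not the black ones at (185,201) and (228,272). Of the two bars, the long one is at (450,228), measured 220 mm, and the short one at (440,245), measured 148 mm. The close crops confirm both.

The top and scene measurements agree within about 3 mm:

| Thing | Position (mm) | Angle | Check |
|---|---|---|---|
| Panel | (504,355) | 9.8° | 149.5 x 59.5 mm, top at 36 mm |
| Fixture | (543.5,33) | -9.9° | – |
| Long bar | (449,-378) | 16.4° | – |

```bash
cat > mv.py <<'E'
from h import *
from scipy.spatial.transform import Rotation as Ro
D=np.degrees
def pose(s=None):
    s=s or r.sense();q=s["tool_rot"];return np.array(s["ee_pos"]),Ro.from_quat([q[1],q[2],q[3],q[0]])
def tgt(yaw,tilt=0):
    return Ro.from_euler('z',yaw,degrees=True)*Ro.from_euler('x',180,degrees=True)*Ro.from_euler('y',tilt,degrees=True)
def rows(wps,base=None):
    p0,R0=base or pose()
    for p,yaw,tilt in wps:
        d=R0.inv().apply(np.array(p)-p0)/.06; v=D((R0.inv()*tgt(yaw,tilt)).as_rotvec())/6
        n=max(np.linalg.norm(d)*.06/.0625,np.linalg.norm(v)*6/10.7)
        print(np.round(np.r_[d,v],3).tolist(),'from start rows',round(n,1))
E
python3 - <<'E'
from mv import *
rows([((.40,-.20,.26),9.8,0),((.44,.12,.26),9.8,0),((.5037,.3546,.20),9.8,0),((.5037,.3546,.09),9.8,0)])
E
```

```text
[5.227, -4.26, -1.144, -0.02, -0.001, 1.516] from start rows 6.6
[7.585, -9.09, -1.134, -0.02, -0.001, 1.516] from start rows 11.4
[9.855, -12.444, -0.126, -0.02, -0.001, 1.516] from start rows 15.2
[9.854, -12.44, 1.707, -0.02, -0.001, 1.516] from start rows 15.3
```

>>> arm_command(
  series=[
    [2.6,-2.1,-1.14,0,0,0.7,85],
    [5.2,-4.2,-1.14,0,0,1.5,85],
    [5.2,-4.2,-1.14,0,0,1.5,85],
    [5.2,-4.2,-1.14,0,0,1.5,85],
    [5.2,-4.2,-1.14,0,0,1.5,85],
    [5.2,-4.2,-1.14,0,0,1.5,85],
    [5.2,-4.2,-1.14,0,0,1.5,85],
    [7.6,-9.1,-1.14,-0.02,0,1.52,85],
    [7.6,-9.1,-1.14,-0.02,0,1.52,85],
    [7.6,-9.1,-1.14,-0.02,0,1.52,85],
    [7.6,-9.1,-1.14,-0.02,0,1.52,85],
    [7.6,-9.1,-1.14,-0.02,0,1.52,85],
    [9.85,-12.44,-0.13,-0.02,0,1.52,85],
    [9.85,-12.44,-0.13,-0.02,0,1.52,85],
    [9.85,-12.44,-0.13,-0.02,0,1.52,85],
    [9.85,-12.44,-0.13,-0.02,0,1.52,85],
    [9.85,-12.44,-0.13,-0.02,0,1.52,85],
    [9.85,-12.44,1.7,-0.02,0,1.52,85],
    [9.85,-12.44,1.7,-0.02,0,1.52,85],
    [9.85,-12.44,1.7,-0.02,0,1.52,85],
  ],
)

```text
time: 2.6
ee_pos: [0.4993, 0.3505, 0.0848]
tool_rot: [0.003, 0.996, 0.085, -0.005]
wrist_force: [-0.5, 0.6, 0.7]
opening: 0.0851
```

Run:
```python
from mv import *
p,d=r.get_image("top");cv2.imwrite("pics/t1.png",cv2.resize(p[150:270,165:305,::-1],None,fx=5,fy=5,interpolation=cv2.INTER_CUBIC))
p,d=r.get_image("scene");cv2.imwrite("pics/s1.png",cv2.resize(p[60:200,300:440,::-1],None,fx=4,fy=4,interpolation=cv2.INTER_CUBIC))
print(pose()[0])
rows([((.5037,.3546,.05),9.8,0),((.5037,.3546,.009),9.8,0)])
```

```text
[0.50437723 0.35322665 0.0910323 ]
[-0.008, -0.026, 0.684, 0.019, -0.012, -0.011] from start rows 0.7
[-0.009, -0.027, 1.367, 0.019, -0.012, -0.011] from start rows 1.3
```

View pics/s1.png

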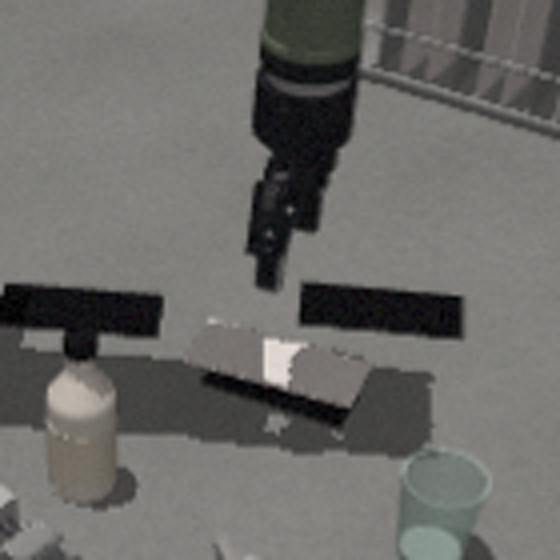

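View pics/t1.png

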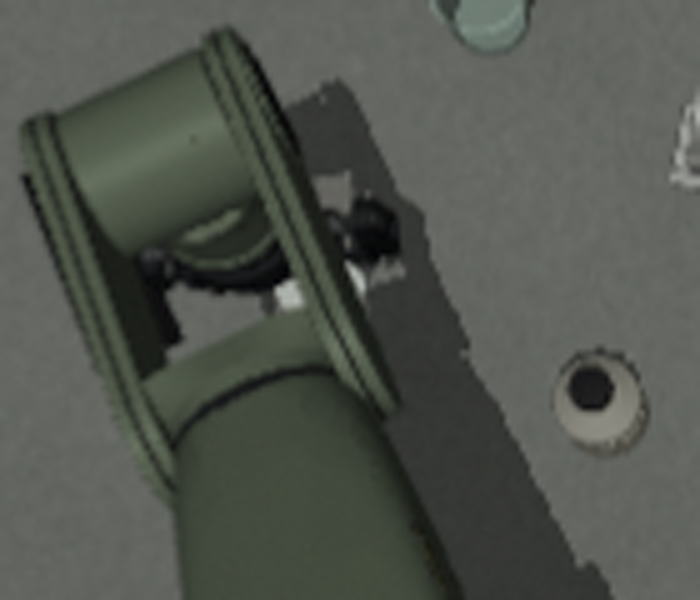

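The scene crop shows the fingers above the middle of the white panel, with finger tips near (268,285) and the panel at (280,365). The arm hides it in the top view. I'll descend and close.

>>> arm_command(
  series=[
    [0,-0.03,0.4,0.02,-0.01,-0.01,85],
    [0,-0.03,0.8,0.02,-0.01,-0.01,85],
    [0,-0.03,1.1,0.02,-0.01,-0.01,85],
    [0,-0.03,1.36,0.02,-0.01,-0.01,85],
    [0,-0.03,1.36,0.02,-0.01,-0.01,85],
    [0,-0.03,1.36,0.02,-0.01,-0.01,70],
    [0,-0.03,1.36,0.02,-0.01,-0.01,62],
    [0,-0.03,1.36,0.02,-0.01,-0.01,56],
    [0,-0.03,1.36,0.02,-0.01,-0.01,50],
    [0,-0.03,1.36,0.02,-0.01,-0.01,50],
    [0,-0.03,1.36,0.02,-0.01,-0.01,50],
    [0,-0.03,1.36,0.02,-0.01,-0.01,50],
  ],
  squeeze=70,
)

```text
time: 4.2
ee_pos: [0.5033, 0.3551, 0.0081]
tool_rot: [0.0, 0.996, 0.086, -0.001]
wrist_force: [0.3, -0.5, -0.1]
opening: 0.0496
```

Run:
```python
from mv import *
p,d=r.get_image("scene");cv2.imwrite("pics/s2.png",cv2.resize(p[80:180,320:440,::-1],None,fx=6,fy=6,interpolation=cv2.INTER_CUBIC))
P=cloud("scene",d);q=(p.min(2)>95);x,y,z=P[...,0],P[...,1],P[...,2]
m=q&(x>.4)&(x<.62)&(y>.28)&(y<.42)&(z>.02);print(m.sum(),P[m].min(0),P[m].max(0),np.percentile(z[m],[5,50,95]))
```

```text
510 [0.40330815 0.310832   0.02962943] [0.58035794 0.40665645 0.45675504] [0.03340202 0.03626634 0.40256682]
```

View pics/s2.png

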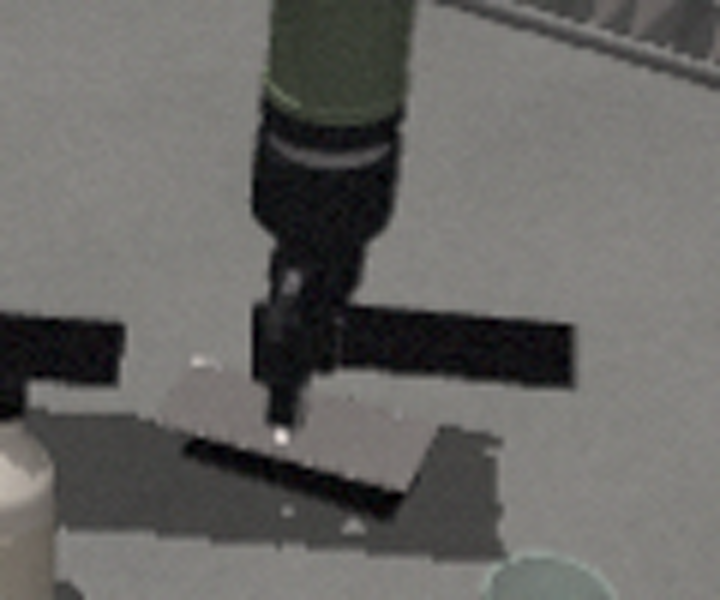

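Run:
```python
from mv import *
p,d=r.get_image("scene");P=cloud("scene",d)
s=r.sense();print(s["opening"],pose()[0],s["wrist_force"])
for v in range(134,168,2):print(v,[(tuple((P[v,u]*1000).round().astype(int)) if np.isfinite(P[v,u,0]) else None,int(p[v,u].max())) for u in (364,367,370)])
print('tcp px',proj("scene",[pose()[0],pose()[0]+[0,0,.03]]))
```

```text
0.05003186004907137 [0.50337586 0.35512324 0.00813478] [0.14875587 0.39142621 0.47219962]
134 [((np.int64(511), np.int64(287), np.int64(147)), 34), ((np.int64(519), np.int64(293), np.int64(147)), 32), ((np.int64(527), np.int64(297), np.int64(148)), 23)]
136 [((np.int64(510), np.int64(290), np.int64(137)), 25), ((np.int64(520), np.int64(292), np.int64(140)), 22), ((np.int64(524), np.int64(304), np.int64(134)), 14)]
138 [((np.int64(510), np.int64(292), np.int64(128)), 26), ((np.int64(522), np.int64(290), np.int64(134)), 20), ((np.int64(522), np.int64(310), np.int64(122)), 26)]
140 [((np.int64(502), np.int64(309), np.int64(106)), 24), ((np.int64(520), np.int64(294), np.int64(123)), 16), ((np.int64(524), np.int64(309), np.int64(115)), 16)]
142 [((np.int64(505), np.int64(305), np.int64(102)), 26), ((np.int64(517), np.int64(303), np.int64(108)), 19), ((np.int64(519), np.int64(320), np.int64(98)), 24)]
144 [((np.int64(509), np.int64(299), np.int64(99)), 64), ((np.int64(518), np.int64(301), np.int64(102)), 17), ((np.int64(516), np.int64(327), np.int64(84)), 61)]
146 [((np.int64(497), np.int6
[... 1101 characters left out ...]
160 [((np.int64(497), np.int64(334), np.int64(1)), 37), ((np.int64(507), np.int64(338), np.int64(3)), 17), ((np.int64(518), np.int64(338), np.int64(8)), 13)]
162 [((np.int64(502), np.int64(325), np.int64(1)), 66), ((np.int64(511), np.int64(332), np.int64(0)), 70), ((np.int64(520), np.int64(336), np.int64(2)), 45)]
164 [((np.int64(508), np.int64(316), np.int64(1)), 67), ((np.int64(517), np.int64(321), np.int64(2)), 94), ((np.int64(523), np.int64(330), np.int64(-1)), 69)]
166 [((np.int64(511), np.int64(310), np.int64(-2)), 67), ((np.int64(521), np.int64(313), np.int64(1)), 69), ((np.int64(529), np.int64(321), np.int64(-1)), 69)]
tcp px [[368.73427645 155.88786225]
 [369.47084272 149.13681855]]
```

Run:
```python
from mv import *
f=np.load('pics/scene0.npz');p,d=f['p'],f['d'];P=cloud("scene",d)
print(proj("scene",[[.186,-.5432,.1906],[.186,-.5432,.25]]))
m=(P[...,0]>.08)&(P[...,0]<.3)&(P[...,1]>-.65)&(P[...,1]<-.44)&(P[...,2]>.1)&(P[...,2]<.3)
q=P[m];print(m.sum(),q[:,2].min(),q.min(0),q.max(0));i=q[:,2].argsort()[:30];print((q[i]*1000).round().astype(int).tolist())
cv2.imwrite('pics/g0.png',cv2.resize(p[150:290,0:120,::-1],None,fx=4,fy=4,interpolation=cv2.INTER_CUBIC))
p,d=r.get_image("scene");cv2.imwrite("pics/s3.png",cv2.resize(p[135:175,340:400,::-1],None,fx=12,fy=12,interpolation=cv2.INTER_NEAREST))
```

```text
[[ 40.59310894 261.50129737]
 [ 24.79391207 244.92905141]]
406 0.24349007454377852 [ 0.15445606 -0.59776056  0.24349007] [ 0.21517762 -0.47067492  0.29991173]
[[172, -503, 243], [165, -505, 245], [210, -587, 245], [209, -589, 246], [177, -502, 247], [169, -504, 247], [211, -583, 247], [163, -505, 247], [180, -498, 247], [209, -582, 248], [181, -500, 248], [206, -590, 248], [173, -503, 248], [213, -585, 249], [180, -495, 249], [208, -589, 249], [212, -586, 249], [212, -584, 249], [210, -585, 250], [212, -587, 250], [208, -582, 250], [180, -494, 250], [173, -492, 251], [170, -504, 251], [178, -502, 251], [172, -503, 251], [181, -501, 251], [164, -505, 251], [174, -502, 251], [212, -583, 251]]
```

View pics/g0.png

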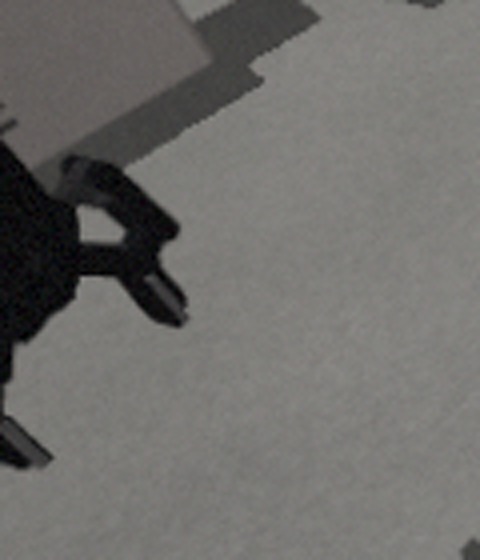

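View pics/s3.png

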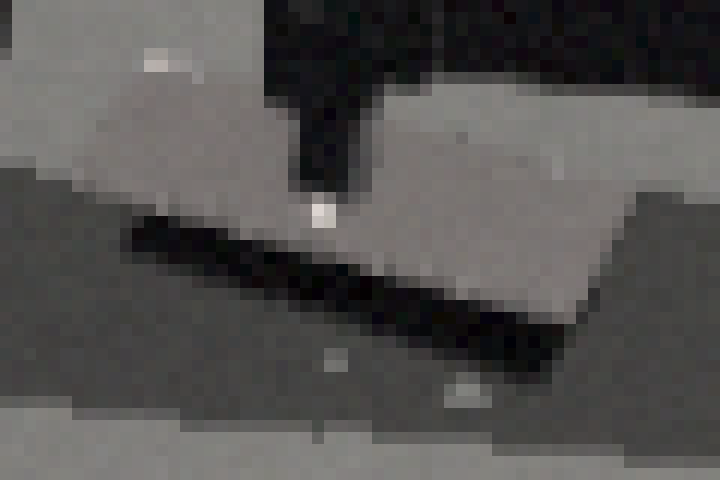

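The depth image contradicts the reported TCP. The finger tips are about 40 mm higher than it says: at the start they were at z≈0.244 when open, against a reported 0.191, of which 13 mm is the swing-back. In the crop the visible tip ends at (325,195), above the panel, so the fingers closed over it without touching. I'll treat the true tip as 40 mm behind the reported TCP. Next I open, descend further in steps and check each one.

>>> arm_command(
  series=[
    [0,0,-0.1,0,0,0,85],
    [0,0,-0.1,0,0,0,85],
    [0,0,-0.1,0,0,0,85],
    [0,0,-0.1,0,0,0,85],
    [0,0,0.1,0,0,0,85],
    [0,0,0.3,0,0,0,85],
    [0,0,0.3,0,0,0,85],
    [0,0,0.3,0,0,0,85],
  ],
)

```text
time: 5.35
ee_pos: [0.5032, 0.3551, -0.0103]
tool_rot: [0.0, 0.996, 0.086, -0.001]
wrist_force: [-0.0, 0.1, 0.4]
opening: 0.0849
```

Run:
```python
from mv import *
p,d=r.get_image("scene");cv2.imwrite("pics/s4.png",cv2.resize(p[110:180,330:430,::-1],None,fx=8,fy=8,interpolation=cv2.INTER_CUBIC))
print(pose()[0])
P=cloud("scene",d);m=(P[...,0]>.47)&(P[...,0]<.54)&(P[...,1]>.28)&(P[...,1]<.325)&(P[...,2]>.02)&(P[...,2]<.09)&(p.max(2)<70)
q=P[m];i=q[:,2].argsort()[:12];print((q[i]*1000).round().astype(int).tolist())
```

```text
[ 0.5035375   0.3552657  -0.00977644]
[[516, 309, 41], [505, 307, 42], [520, 308, 44], [509, 306, 44], [503, 304, 47], [502, 304, 51], [516, 300, 52], [511, 301, 53], [509, 299, 53], [520, 300, 53], [502, 305, 55], [510, 303, 55]]
```

View pics/s4.png

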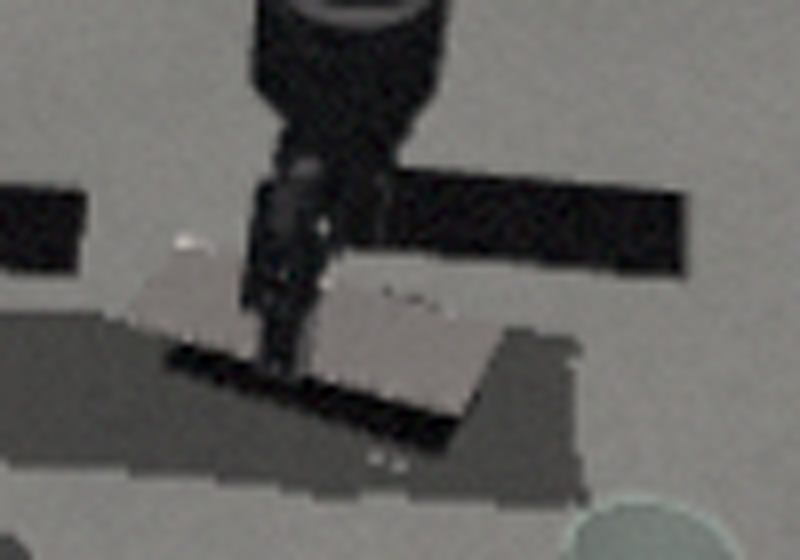

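The tip now reads about 42 mm at a reported TCP of -10 mm, so the 52 mm offset (open) holds. It stands beside the panel edge at about (285,370) in the crop.

>>> arm_command(
  series=[
    [0,0,0.15,0,0,0,85],
    [0,0,0.37,0,0,0,85],
    [0,0,0.37,0,0,0,85],
    [0,0,0.37,0,0,0,70],
    [0,0,0.37,0,0,0,62],
    [0,0,0.37,0,0,0,56],
    [0,0,0.37,0,0,0,50],
    [0,0,0.37,0,0,0,50],
    [0,0,0.37,0,0,0,50],
  ],
  squeeze=70,
)

```text
time: 6.52
ee_pos: [0.5041, 0.3556, -0.0311]
tool_rot: [-0.0, 0.996, 0.086, 0.0]
wrist_force: [-0.7, 0.9, 6.6]
opening: 0.0583
```

Run:
```python
from mv import *
s=r.sense();print(s["opening"],pose()[0],s["wrist_force"])
p,d=r.get_image("scene");cv2.imwrite("pics/s5.png",cv2.resize(p[110:180,330:430,::-1],None,fx=8,fy=8,interpolation=cv2.INTER_CUBIC))
```

```text
0.05831992269659739 [ 0.50413193  0.35557094 -0.03110949] [-0.65549772  0.93310635  6.60998558]
```

View pics/s5.png

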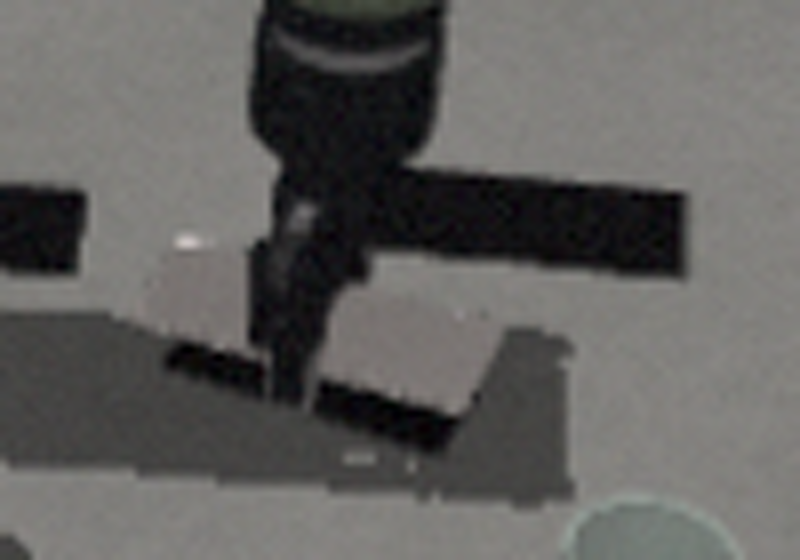

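Gripped: the opening is 58 mm on the 60 mm panel, and the picture shows the finger down past the panel edge at (290,400). Next I lift it and carry it over the fixture.

```bash
cat >> mv.py <<'E'
FX=np.array([.5436,.0333]);FT=-9.94
def F(X,Y,Z):
    c,s=np.cos(np.radians(FT)),np.sin(np.radians(FT));return np.array([FX[0]+(c*X-s*Y)/1000,FX[1]+(s*X+c*Y)/1000,Z/1000])
G=.0641
def pan(X,Z,tilt,Y=0,dyaw=0):  # panel centre in fixture mm, tilt deg (+x end down) -> (tcp,yaw,tilt)
    R=tgt(FT+dyaw,-tilt);return (F(X,Y,Z)+R.apply([0,0,G]),FT+dyaw,-tilt)
E
python3 - <<'E'
from mv import *
p,R=pose()
rows([((p[0],p[1],.17),9.8,0),pan(-20,234,0),pan(-20,110,10)])
E
```

```text
[0.002, -0.002, -3.352, -0.005, -0.007, 0.007] from start rows 3.2
[-0.58, 5.29, -3.354, -0.006, -0.006, 3.297] from start rows 6.0
[-0.756, 5.229, -1.303, 0.282, -1.656, 3.289] from start rows 5.2
```

>>> arm_command(
  series=[
    [0,0,-0.3,0,0,0,50],
    [0,0,-1,0,0,0,50],
    [0,0,-2,0,0,0,50],
    [0,0,-3.35,0,0,0,50],
    [0,0,-3.35,0,0,0,50],
    [-0.1,0.9,-3.35,0,0,0.6,50],
    [-0.2,1.8,-3.35,0,0,1.2,50],
    [-0.3,2.7,-3.35,0,0,1.8,50],
    [-0.4,3.6,-3.35,0,0,2.4,50],
    [-0.5,4.5,-3.35,0,0,3,50],
    [-0.58,5.29,-3.35,0,0,3.3,50],
    [-0.58,5.29,-3.35,0,0,3.3,50],
    [-0.67,5.26,-2.3,0.14,-0.83,3.3,50],
    [-0.75,5.23,-1.3,0.28,-1.66,3.29,50],
    [-0.75,5.23,-1.3,0.28,-1.66,3.29,50],
    [-0.75,5.23,-1.3,0.28,-1.66,3.29,50],
  ],
)

```text
time: 8.57
ee_pos: [0.5133, 0.039, 0.0473]
tool_rot: [-0.007, 0.992, -0.086, -0.087]
wrist_force: [0.7, 1.6, -0.1]
opening: 0.0584
```

```bash
cat > look.py <<'E'
import sys
from mv import *
tag=sys.argv[1];F0=proj("scene",[F(0,0,50)])[0].astype(int);T0=proj("top",[F(0,0,50)])[0].astype(int)
for n,c in(("scene",F0),("top",T0)):
    if n not in sys.argv[2:]:continue
    p,d=r.get_image(n);np.savez(f"pics/{n}_{tag}.npz",p=p,d=d)
    cv2.imwrite(f"pics/{n}_{tag}.png",cv2.resize(p[c[1]-80:c[1]+60,c[0]-80:c[0]+80,::-1],None,fx=5,fy=4.2 if 0 else 4.2,interpolation=cv2.INTER_CUBIC))
s=r.sense();print(s["time"],pose()[0],s["wrist_force"].round(2),s["opening"].round(4))
E
python3 look.py h1 scene top
```

```text
Traceback (most recent call last):
  File "look.py", line 8, in <module>
    s=r.sense();print(s["time"],pose()[0],s["wrist_force"].round(2),s["opening"].round(4))
                                                                    ^^^^^^^^^^^^^^^^^^
AttributeError: 'float' object has no attribute 'round'
```

View pics/scene_h1.png

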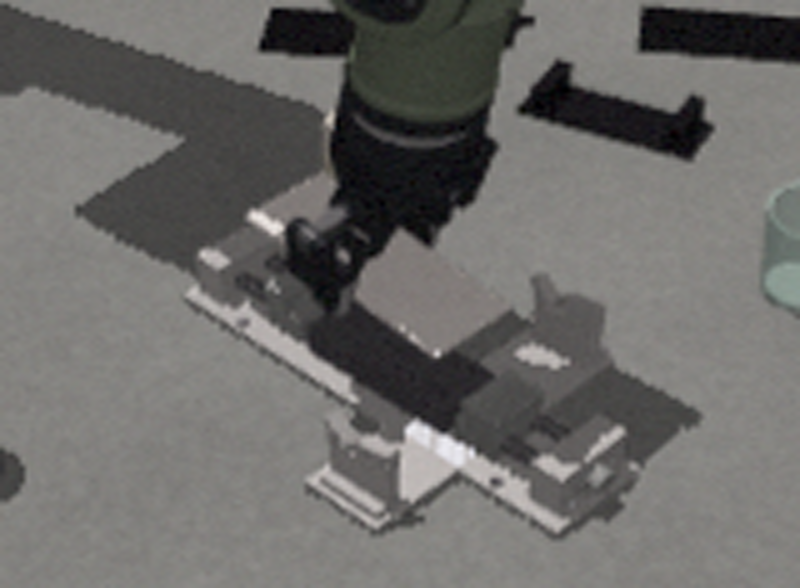

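View pics/top_h1.png

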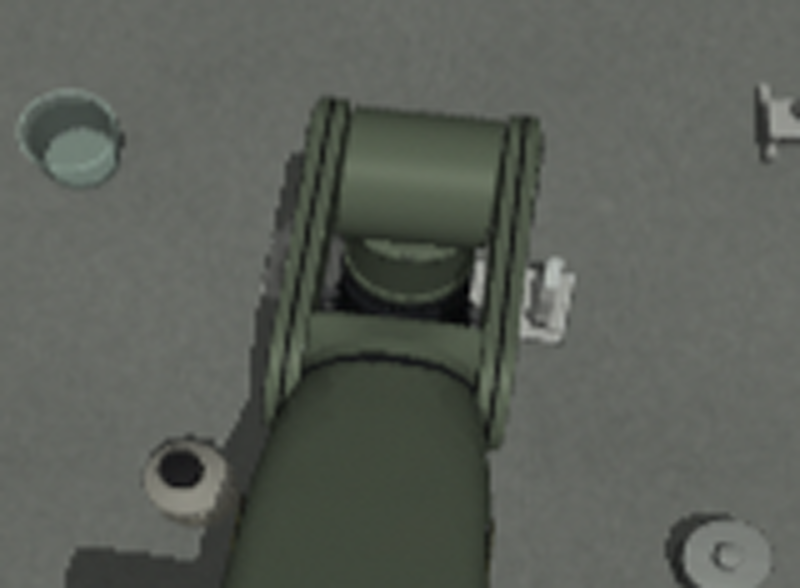

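The scene view shows the panel held tilted over the fixture, its low end near (435,350) heading for the far jaw. I'll measure the held panel in the scene camera against its predicted pose.

```bash
sed -i 's/s\["opening"\].round(4)/round(float(s["opening"]),4)/' look.py
cat > chk.py <<'E'
from mv import *
import sys
def panelpts(P,X0,tol=.012):
    # X0: panel centre; R panel axes
    pass
tag=sys.argv[1]
f=np.load(f'pics/scene_{tag}.npz');P=cloud("scene",f['d'])
p0,R0=pose();c=p0-R0.apply([0,0,G])
L=R0.inv().apply((P-c).reshape(-1,3)).reshape(P.shape)*1000  # tool axes about panel centre: x along, z down
m=(abs(L[...,0])<85)&(abs(L[...,1])<38)&(abs(L[...,2]+3)<5)&(f['p'].max(2)>75)
q=L[m];A=np.c_[q[:,:2],np.ones(len(q))];k=np.linalg.lstsq(A,q[:,2],rcond=None)[0]
print(m.sum(),'plane slopes deg x,y',np.degrees(k[:2]).round(2),'z0',k[2].round(2),'(want -3)')
for s in(-1,1):
    e=q[(q[:,0]*s>15)]
    print('end',s,np.percentile(e[:,0],[1,99]).round(1),'y',np.percentile(e[:,1],[1,99]).round(1))
a=cv2.resize(f['p'][:,:,::-1],None,fx=4,fy=4,interpolation=cv2.INTER_CUBIC)
C=np.array([[s*75,t*30,-3] for s,t in((-1,-1),(1,-1),(1,1),(-1,1))])/1000
u=proj("scene",c+R0.apply(C))*4+1.5;cv2.polylines(a,[u.round().astype(int)],True,(0,0,255),1)
def poly(l,z):
    u=proj("scene",np.array([F(x,y,z) for x,y in l]))*4+1.5;cv2.polylines(a,[u.round().astype(int)],True,(0,255,0),1)
b=lambda a,b,e:[(a,-e),(b,-e),(b,e),(a,e)]
poly(b(-55,55,22),40);poly(b(123,145,30),52);poly(b(63,80,20),56)
o=(proj("scene",[F(0,0,50)])[0]*4).astype(int);cv2.imwrite(f'pics/chk_{tag}.png',a[o[1]-290:o[1]+260,o[0]-300:o[0]+300])
# panel centre in fixture
d=c[:2]-FX;t=np.radians(FT);print('centre fix',(np.cos(t)*d[0]+np.sin(t)*d[1])*1000,(-np.sin(t)*d[0]+np.cos(t)*d[1])*1000,c[2]*1000,'R',R0.as_euler('xyz',degrees=True))
E
python3 chk.py h1
```

```text
522 plane slopes deg x,y [ 0.33 -0.25] z0 -0.05 (want -3)
end -1 [-76.7 -18. ] y [-27.5  30.6]
end 1 [15.5 72.8] y [-28.2  30.9]
centre fix -17.752698505461165 0.376252326383227 113.49650630781916 R [179.96650407   9.59706972  -9.9089682 ]
```

View pics/chk_h1.png

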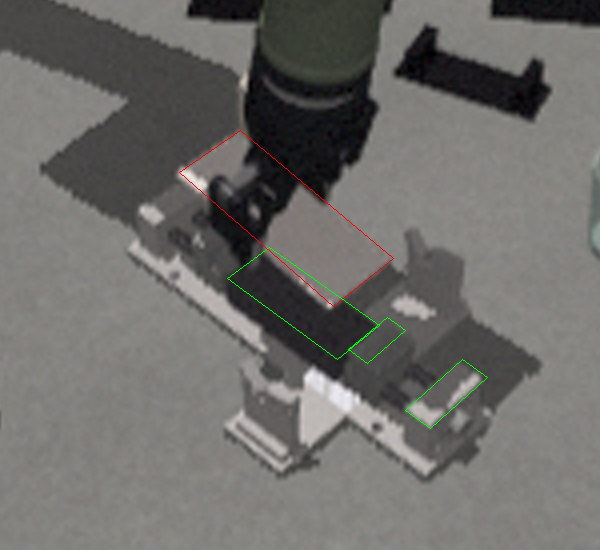

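```bash
python3 look.py h2 scene; python3 chk.py h2
python3 - <<'E'
from mv import *
rows([pan(-20,110,10),pan(-20,58,10),pan(-11,57.2,10),pan(-5,56.5,10)])
E
```

```text
8.725 [0.51573163 0.03844469 0.05056283] [-0.09  0.27  0.56] 0.0586
663 plane slopes deg x,y [0.08 0.07] z0 -2.56 (want -3)
end -1 [-75.9 -19. ] y [-29.3  30.8]
end 1 [15.4 74.6] y [-28.7  30.8]
centre fix -17.684439793727535 0.29569805484043216 113.77128112030177 R [179.96940578   9.56718753  -9.91549029]
[-0.036, 0.004, 0.068, 0.006, -0.072, 0.004] from start rows 0.1
[0.108, 0.004, 0.923, 0.006, -0.072, 0.004] from start rows 0.9
[0.258, 0.004, 0.911, 0.006, -0.072, 0.004] from start rows 0.9
[0.359, 0.004, 0.906, 0.006, -0.072, 0.004] from start rows 0.9
```

Once settled, the held panel agrees with the prediction within 1 mm in position and 0.1° in angle. The earlier 3 mm was only the arm settling. Next I descend to just in front of the far slot.

>>> arm_command(
  series=[
    [0,0,0.3,0,-0.07,0,50],
    [0.05,0,0.6,0,-0.07,0,50],
    [0.1,0,0.8,0,-0.07,0,50],
    [0.11,0,0.92,0,-0.07,0,50],
    [0.11,0,0.92,0,-0.07,0,50],
    [0.11,0,0.92,0,-0.07,0,50],
    [0.11,0,0.92,0,-0.07,0,50],
    [0.11,0,0.92,0,-0.07,0,50],
  ],
)

```text
time: 9.72
ee_pos: [0.5094, 0.0388, -0.0094]
tool_rot: [-0.007, 0.992, -0.086, -0.092]
wrist_force: [-3.6, 0.9, 3.8]
opening: 0.0583
```

```bash
python3 look.py h3 scene; python3 chk.py h3
python3 - <<'E'
from mv import *
rows([pan(-20,58,10),pan(-11,57.2,10),pan(-5,56.5,10),pan(6,56,10),pan(17.6,56,10)])
E
```

```text
9.775 [ 0.50939467  0.03882046 -0.00941682] [-4.15 -0.15  3.03] 0.0583
609 plane slopes deg x,y [-1.79  0.31] z0 -2.94 (want -3)
end -1 [-74.8 -26.6] y [-26.7  32.1]
end 1 [15.5 73.9] y [-28.   31.2]
centre fix -22.920889340489282 -0.38989377974630757 53.6018574104791 R [179.92723837  10.53871792  -9.96185889]
[0.044, -0.008, -0.081, 0.011, 0.09, -0.004] from start rows 0.1
[0.194, -0.008, -0.095, 0.011, 0.09, -0.004] from start rows 0.2
[0.295, -0.008, -0.102, 0.011, 0.09, -0.004] from start rows 0.3
[0.477, -0.008, -0.128, 0.011, 0.09, -0.004] from start rows 0.5
[0.667, -0.008, -0.163, 0.011, 0.09, -0.004] from start rows 0.7
```

View pics/chk_h3.png

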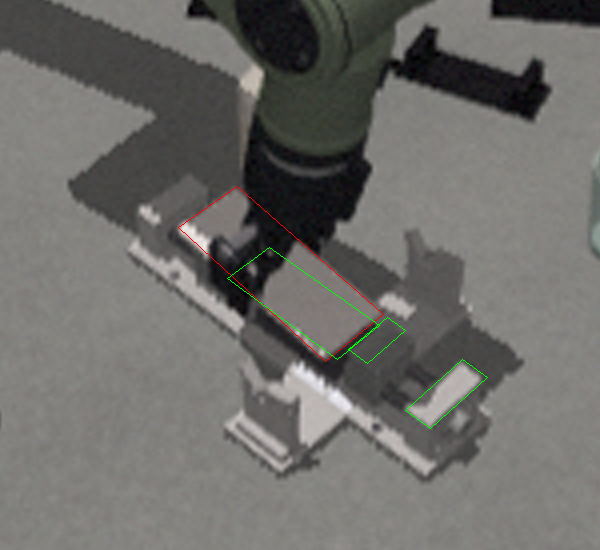

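The hover pose hadn't fully settled, so it went about 4 mm too low. The low end touched the bed at around 4 N, and the panel turned about 1.8° in the grip. I'll raise it, tilt the tool 1.8° more to make up for that, and allow longer settling.

Run:
```python
from mv import *
rows([pan(-20,62,11.8),pan(-20,60,11.8)])
```

```text
[-0.001, -0.008, -0.147, 0.011, -0.21, -0.004] from start rows 0.1
[0.005, -0.008, -0.114, 0.011, -0.21, -0.004] from start rows 0.1
```

>>> arm_command(
  series=[
    [0,-0.01,-0.15,0,-0.1,0,50],
    [0,-0.01,-0.15,0.01,-0.21,0,50],
    [0,-0.01,-0.12,0.01,-0.21,0,50],
    [0,-0.01,-0.12,0.01,-0.21,0,50],
    [0,-0.01,-0.12,0.01,-0.21,0,50],
    [0,-0.01,-0.12,0.01,-0.21,0,50],
    [0,-0.01,-0.12,0.01,-0.21,0,50],
  ],
)

```text
time: 10.65
ee_pos: [0.5109, 0.0391, -0.0024]
tool_rot: [-0.009, 0.991, -0.086, -0.102]
wrist_force: [-0.2, 0.2, -0.9]
opening: 0.058
```

```bash
python3 look.py h4 scene; python3 chk.py h4
python3 - <<'E'
from mv import *
rows([pan(-20,58,11.8),pan(-11,57.2,11.8),pan(-5,56.5,11.8),pan(6,56,11.8),pan(17.6,56,11.8)])
E
```

```text
10.7 [ 0.51091941  0.03915219 -0.00238283] [-0.24  0.36 -1.87] 0.0584
648 plane slopes deg x,y [0.14 0.36] z0 -2.81 (want -3)
end -1 [-75.9 -42. ] y [-26.5  31.5]
end 1 [15.8 74.4] y [-28.5  31. ]
centre fix -20.119670932381258 0.1328565153951109 60.36834426944899 R [179.98613345  11.77474007  -9.96531822]
[0.01, 0.002, 0.038, 0.001, -0.004, -0.004] from start rows 0.0
[0.159, 0.002, 0.021, 0.001, -0.004, -0.004] from start rows 0.2
[0.259, 0.002, 0.012, 0.001, -0.004, -0.004] from start rows 0.2
[0.441, 0.002, -0.018, 0.001, -0.004, -0.004] from start rows 0.4
[0.63, 0.002, -0.057, 0.001, -0.004, -0.004] from start rows 0.6
```

Run:
```python
from mv import *
rows([pan(-20,58,10),pan(-13,57.5,10),pan(-7,57,10)])
```

```text
[0.043, 0.002, 0.038, 0.002, 0.296, -0.004] from start rows 0.2
[0.159, 0.002, 0.022, 0.002, 0.296, -0.004] from start rows 0.2
[0.259, 0.002, 0.01, 0.002, 0.296, -0.004] from start rows 0.2
```

>>> arm_command(
  series=[
    [0.02,0,0.02,0,0.15,0,50],
    [0.04,0,0.04,0,0.3,0,50],
    [0.04,0,0.04,0,0.3,0,50],
    [0.1,0,0.03,0,0.3,0,50],
    [0.16,0,0.02,0,0.3,0,50],
    [0.21,0,0.015,0,0.3,0,50],
    [0.26,0,0.01,0,0.3,0,50],
    [0.26,0,0.01,0,0.3,0,50],
    [0.26,0,0.01,0,0.3,0,50],
    [0.26,0,0.01,0,0.3,0,50],
  ],
)

```text
time: 11.95
ee_pos: [0.5257, 0.0366, -0.0062]
tool_rot: [-0.007, 0.992, -0.086, -0.087]
wrist_force: [0.6, -0.1, -1.4]
opening: 0.0586
```

```bash
python3 look.py h5 scene; python3 chk.py h5
python3 - <<'E'
from mv import *
rows([pan(-7,57,10),pan(6,56,10),pan(17.6,56,10)])
E
```

```text
12.0 [ 0.52572008  0.03656807 -0.00618424] [ 0.22 -0.07 -2.32] 0.0583
619 plane slopes deg x,y [0.16 0.12] z0 -2.82 (want -3)
end -1 [-74.8 -44.1] y [-27.7  31.3]
end 1 [15.8 74.4] y [-29.3  31.6]
centre fix -7.059833955085692 0.1418225584282394 56.94458524330729 R [179.98794718   9.98634879  -9.96215868]
[0.001, 0.002, -0.001, 0.001, -0.002, -0.004] from start rows 0.0
[0.217, 0.002, -0.022, 0.001, -0.002, -0.004] from start rows 0.2
[0.407, 0.002, -0.056, 0.001, -0.002, -0.004] from start rows 0.4
```

View pics/chk_h5.png

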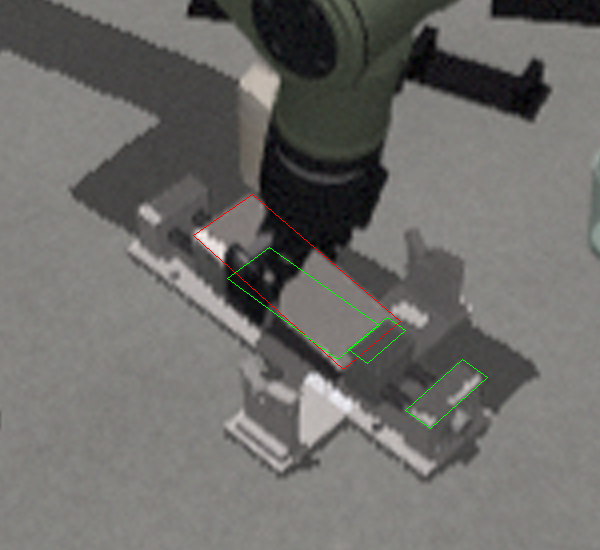

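The panel's low end is now under the far lip, at the jaw near (375,345), with no contact force. I'll push the jaw back.

>>> arm_command(
  series=[
    [0.07,0,-0.01,0,0,0,50],
    [0.14,0,-0.02,0,0,0,50],
    [0.21,0,-0.025,0,0,0,50],
    [0.28,0,-0.035,0,0,0,50],
    [0.34,0,-0.045,0,0,0,50],
    [0.4,0,-0.055,0,0,0,50],
    [0.4,0,-0.055,0,0,0,50],
    [0.4,0,-0.055,0,0,0,50],
    [0.4,0,-0.055,0,0,0,50],
  ],
  squeeze=90,
)

```text
time: 13.12
ee_pos: [0.5457, 0.0331, -0.0077]
tool_rot: [-0.008, 0.992, -0.086, -0.091]
wrist_force: [-9.9, 2.2, 4.2]
opening: 0.058
```

```bash
python3 look.py h6 scene; python3 chk.py h6
python3 - <<'E'
from mv import *
rows([pan(17.6,56,10),pan(17.2,49.5,5),pan(17,43.5,0)])
E
```

```text
13.175 [ 0.5457132   0.03303854 -0.00772105] [-8.81 -0.17  2.74] 0.0577
623 plane slopes deg x,y [-1.42  0.02] z0 -2.79 (want -3)
end -1 [-75.4 -41.4] y [-26.9  31.7]
end 1 [15.6 73.7] y [-27.9  31. ]
centre fix 13.783590305904124 0.15014332610729758 55.310072937372084 R [179.96052746  10.47788962  -9.94616712]
[0.069, 0.002, -0.023, 0.006, 0.08, -0.001] from start rows 0.1
[0.176, 0.002, 0.08, 0.006, 0.913, -0.001] from start rows 0.5
[0.283, 0.002, 0.166, 0.006, 1.746, -0.0] from start rows 1.0
```

View pics/chk_h6.png

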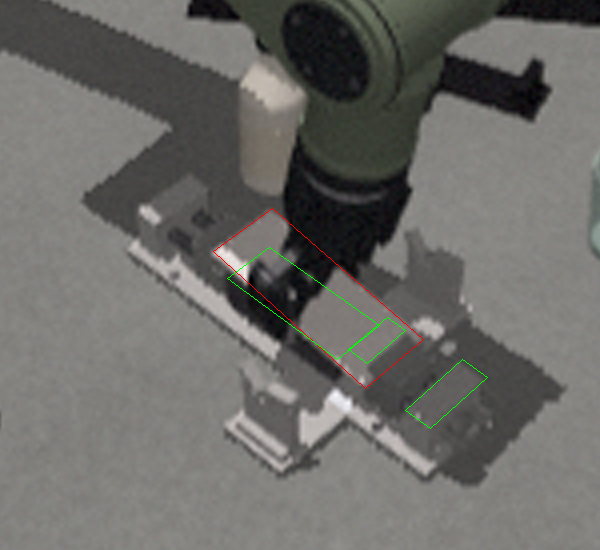

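>>> arm_command(
  series=[
    [0.04,0,-0.01,0,0,0,50],
    [0.08,0,-0.015,0,0,0,50],
    [0.08,0,-0.015,0,0,0,50],
    [0.08,0,-0.015,0,0,0,50],
    [0.08,0,-0.015,0,0,0,50],
  ],
)

```text
time: 13.8
ee_pos: [0.5496, 0.0324, -0.0078]
tool_rot: [-0.008, 0.992, -0.086, -0.092]
wrist_force: [-10.7, 1.2, 3.6]
opening: 0.0582
```

```bash
python3 look.py h7 scene; python3 chk.py h7
python3 - <<'E'
from mv import *
rows([pan(17.4,52.5,7.5),pan(17.2,49.5,5),pan(17,46.5,2.5),pan(17,43.5,0)])
E
```

```text
13.85 [ 0.5495903   0.03239651 -0.00782151] [-11.43   1.98   5.41] 0.0575
618 plane slopes deg x,y [-1.61  0.33] z0 -2.75 (want -3)
end -1 [-75.2 -40.1] y [-27.8  31.5]
end 1 [15.2 71.9] y [-29.2  31.1]
centre fix 17.83750733188015 0.19290345306450812 55.18651695924507 R [179.95675627  10.59080783  -9.93794215]
[0.059, 0.002, 0.044, 0.007, 0.515, 0.001] from start rows 0.3
[0.111, 0.002, 0.09, 0.007, 0.932, 0.001] from start rows 0.5
[0.163, 0.002, 0.134, 0.007, 1.348, 0.001] from start rows 0.8
[0.218, 0.002, 0.176, 0.007, 1.765, 0.001] from start rows 1.0
```

The jaw is about 22 mm back (11 N, panel centre at 17.8 mm). Next I lower the tail.

>>> arm_command(
  series=[
    [0.03,0,0.02,0,0.25,0,50],
    [0.06,0,0.044,0,0.5,0,50],
    [0.085,0,0.07,0,0.72,0,50],
    [0.11,0,0.09,0,0.93,0,50],
    [0.135,0,0.11,0,1.14,0,50],
    [0.16,0,0.134,0,1.35,0,50],
    [0.19,0,0.155,0,1.56,0,50],
    [0.215,0,0.175,0,1.76,0,50],
    [0.215,0,0.175,0,1.76,0,50],
    [0.215,0,0.175,0,1.76,0,50],
    [0.215,0,0.175,0,1.76,0,50],
  ],
)

```text
time: 15.22
ee_pos: [0.5594, 0.0306, -0.0207]
tool_rot: [0.0, 0.996, -0.087, -0.001]
wrist_force: [-13.2, 1.6, 7.9]
opening: 0.0579
```

```bash
python3 look.py h8 scene; python3 chk.py h8
python3 - <<'E'
from mv import *
rows([pan(17,43.,0)])
E
```

```text
15.275 [ 0.55942819  0.03062364 -0.02073513] [-13.34   1.8    7.46] 0.058
531 plane slopes deg x,y [-0.3   0.25] z0 -2.75 (want -3)
end -1 [-78.3 -15.4] y [-25.1  32.1]
end 1 [15.5 74.7] y [-28.5  31.5]
centre fix 16.185577600677462 0.15485916973609 43.36470692692992 R [ 1.79947430e+02  1.18889932e-01 -9.92984163e+00]
[0.016, 0.002, 0.006, 0.009, 0.02, 0.002] from start rows 0.0
```

View pics/chk_h8.png

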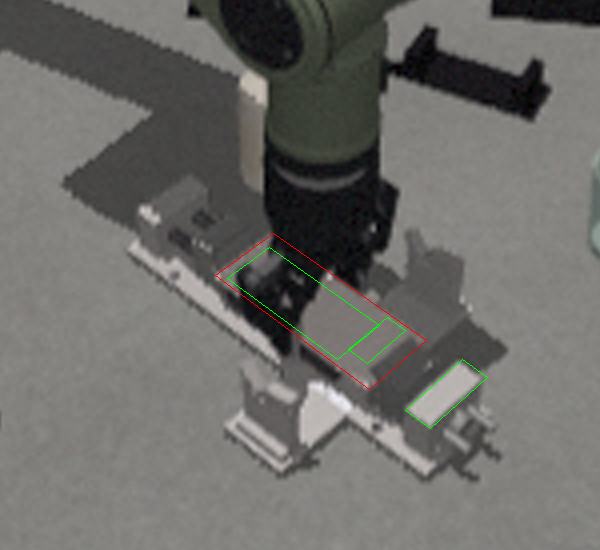

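The panel lies flat at the bed height: top at about 46 mm, slope 0.3°, tail at x≈-59 inside the lip at -63. I'll release it.

>>> arm_command(
  series=[
    [0,0,0,0,0,0,66],
    [0,0,0,0,0,0,75],
    [0,0,0,0,0,0,85],
    [0,0,0,0,0,0,85],
    [0,0,0,0,0,0,85],
    [0,0,0,0,0,0,85],
  ],
)

```text
time: 16.02
ee_pos: [0.5652, 0.0296, -0.0196]
tool_rot: [0.001, 0.996, -0.087, 0.005]
wrist_force: [-0.4, -0.4, -1.2]
opening: 0.0851
```

```bash
python3 look.py h9 scene
python3 - <<'E'
from mv import *
p,R=pose();print(r.sense()["wrist_force"])
rows([((p[0],p[1],p[2]+.2),FT,0)])
E
```

```text
16.075 [ 0.56525448  0.02958275 -0.01960289] [ 0.25 -0.72 -0.4 ] 0.0846
[ 0.25109778 -0.71654554 -0.3965623 ]
[0.034, 0.001, -3.333, 0.002, -0.098, -0.003] from start rows 3.2
```

View pics/scene_h9.png

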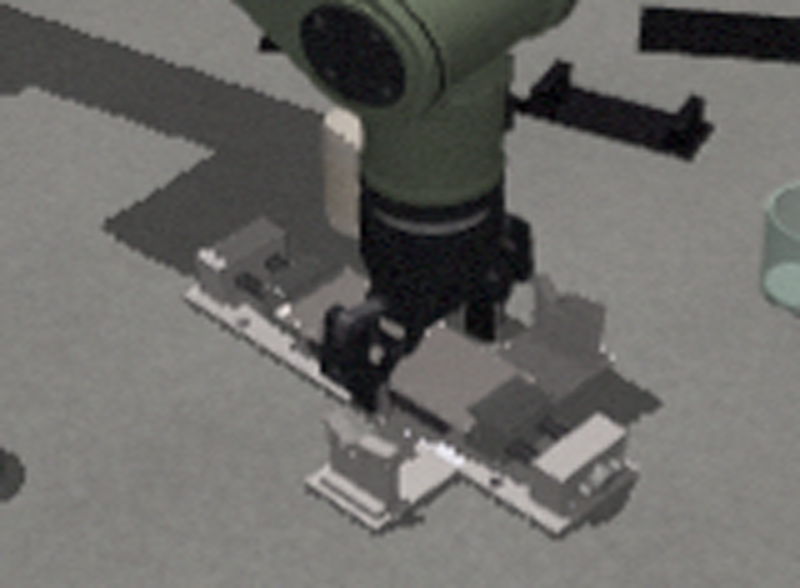

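The panel now sits flat under both lips, near (310,295) and (500,395). I lift off and go to the long bar.

Run:
```python
from mv import *
p,R=pose()
rows([((p[0],p[1],p[2]+.2),FT,0),((.4490,-.378,.18),16.4,0),((.4490,-.378,.06),16.4,0)])
```

```text
[0.034, 0.001, -3.333, 0.002, -0.098, -0.003] from start rows 3.2
[-0.699, 7.027, -3.332, 0.025, -0.095, -4.393] from start rows 7.5
[-0.72, 7.026, -1.332, 0.025, -0.095, -4.393] from start rows 6.9
```

>>> arm_command(
  series=[
    [0,0,-0.5,0,0,0,85],
    [0,0,-1.3,0,0,0,85],
    [0,0,-2.3,0,-0.1,0,85],
    [0,0,-3.33,0,-0.1,0,85],
    [0,0,-3.33,0,-0.1,0,85],
    [-0.1,1,-3.33,0,-0.1,-0.7,75],
    [-0.2,2,-3.33,0,-0.1,-1.4,60],
    [-0.3,3,-3.33,0,-0.1,-2.1,50],
    [-0.4,4,-3.33,0,-0.1,-2.8,45],
    [-0.5,5,-3.33,0,-0.1,-3.5,45],
    [-0.6,6,-3.33,0,-0.1,-4.2,45],
    [-0.7,7.03,-3.33,0.02,-0.1,-4.39,45],
    [-0.7,7.03,-3.33,0.02,-0.1,-4.39,45],
    [-0.71,7.03,-2.3,0.02,-0.1,-4.39,45],
    [-0.72,7.03,-1.33,0.02,-0.1,-4.39,45],
    [-0.72,7.03,-1.33,0.02,-0.1,-4.39,45],
    [-0.72,7.03,-1.33,0.02,-0.1,-4.39,45],
    [-0.72,7.03,-1.33,0.02,-0.1,-4.39,45],
    [-0.72,7.03,-1.33,0.02,-0.1,-4.39,45],
  ],
)

```text
time: 18.45
ee_pos: [0.4504, -0.3796, 0.0626]
tool_rot: [0.002, 0.99, 0.143, 0.001]
wrist_force: [-0.0, -0.5, -0.5]
opening: 0.0452
```

```bash
python3 look.py b0 scene top
python3 - <<'E'
from mv import *
f=np.load('pics/scene_b0.npz');c=proj("scene",[[.449,-.378,.06]])[0].astype(int);print(c)
p=f['p'];cv2.imwrite('pics/b0.png',cv2.resize(p[c[1]-70:c[1]+60,c[0]-80:c[0]+80,::-1],None,fx=5,fy=4.5,interpolation=cv2.INTER_CUBIC))
f=np.load('pics/top_b0.npz');P=cloud("top",f['d']);p=f['p']
# panel seated
d=(P[...,:2]-FX)*1000;t=np.radians(FT);X=np.cos(t)*d[...,0]+np.sin(t)*d[...,1];Y=-np.sin(t)*d[...,0]+np.cos(t)*d[...,1];Z=P[...,2]*1000
m=(abs(X)<58)&(abs(Y)<40)&(Z>41)&(Z<52)
print('panel y',np.percentile(Y[m],[1,99]),'z',np.percentile(Z[m],[5,50,95]));k=np.linalg.lstsq(np.c_[X[m],Y[m],np.ones(m.sum())],Z[m],rcond=None)[0];print(np.degrees(k[:2]),k[2])
for s in(1,-1):
    q=(s*X>55)&(s*X<110)&(abs(Y)<17)&(Z>51)&(Z<62);print('lip',s,np.percentile(s*X[q],[2,50,98]))
rows([((.4490,-.378,.06),16.4,0),((.4490,-.378,-.0155),16.4,0)])
E
```

```text
18.55 [ 0.44974795 -0.37904809  0.06156091] [ 0.16  0.3  -0.09] 0.045
[195 298]
panel y [-28.5459748   30.27739392] z [41.83660252 45.9071908  50.79509107]
[ 0.23287955 -0.06184372] 46.14250132291568
lip 1 [62.61501056 84.28226343 97.76009755]
lip -1 [60.61477348 80.29013738 94.4683669 ]
[-0.007, -0.02, 0.026, 0.029, -0.006, -0.003] from start rows 0.0
[-0.008, -0.024, 1.284, 0.029, -0.006, -0.003] from start rows 1.2
```

View pics/b0.png

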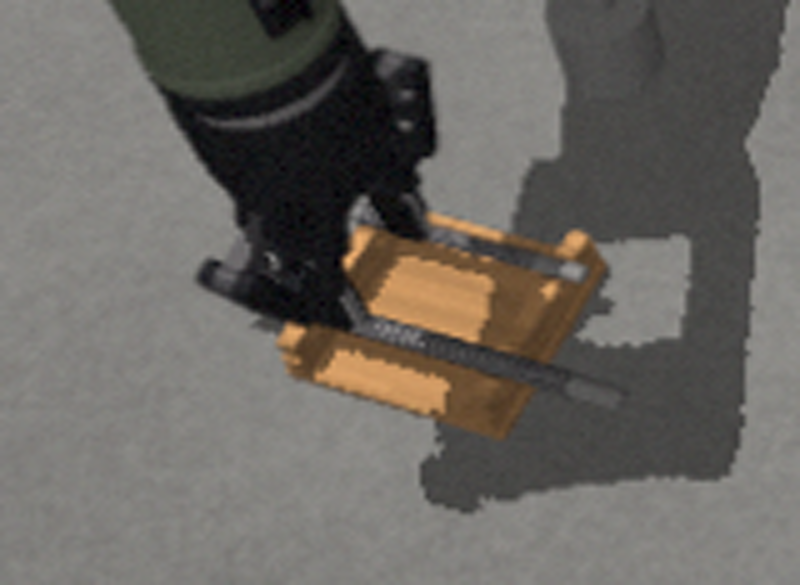

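View pics/top_b0.png

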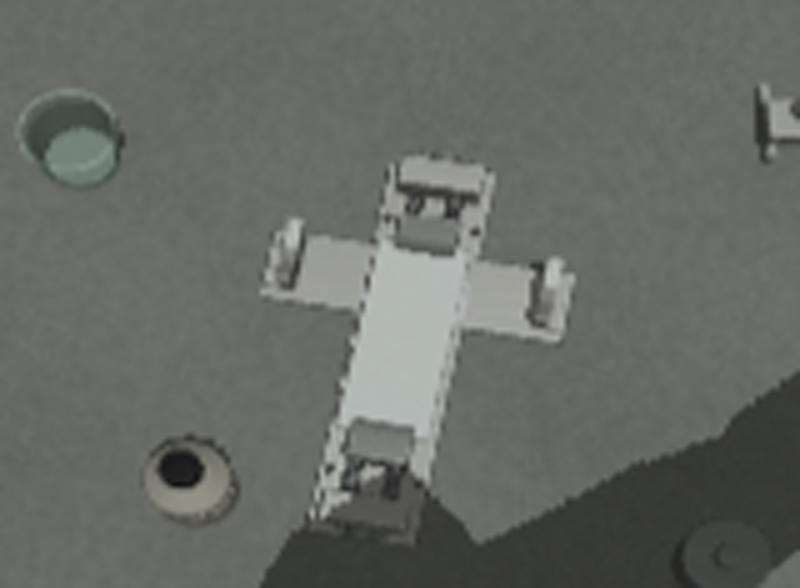

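The top view shows the panel seated flat under both lips: top at 46 mm, sides at y -28.5 to +30.3, lips symmetric. The scene crop shows the fingers over the long bar near (340,315), with the short bar clear. I'll descend and grip.

>>> arm_command(
  series=[
    [0,-0.02,0.3,0.03,0,0,45],
    [0,-0.02,0.7,0.03,0,0,45],
    [0,-0.02,1,0.03,0,0,45],
    [0,-0.02,1.28,0.03,0,0,45],
    [0,-0.02,1.28,0.03,0,0,45],
    [0,-0.02,1.28,0.03,0,0,35],
    [0,-0.02,1.28,0.03,0,0,25],
    [0,-0.02,1.28,0.03,0,0,15],
    [0,-0.02,1.28,0.03,0,0,5],
    [0,-0.02,1.28,0.03,0,0,5],
    [0,-0.02,1.28,0.03,0,0,5],
  ],
  squeeze=50,
)

```text
time: 19.92
ee_pos: [0.4493, -0.3784, -0.016]
tool_rot: [-0.0, 0.99, 0.142, 0.0]
wrist_force: [-0.3, -2.7, 3.0]
opening: 0.0103
```

Run:
```python
from mv import *
s=r.sense();print(s["opening"],pose()[0],pose()[1].as_euler('xyz',degrees=True),s["wrist_force"])
p,d=r.get_image("scene")
cv2.imwrite('pics/b1.png',cv2.resize(p[240:360,115:275,::-1],None,fx=5,fy=4.8,interpolation=cv2.INTER_CUBIC))
```

```text
0.010302753191719949 [ 0.44931426 -0.3784014  -0.01596737] [ 1.79999175e+02 -1.31007717e-02  1.63848056e+01] [-0.30848888 -2.66241938  3.02024758]
```

View pics/b1.png

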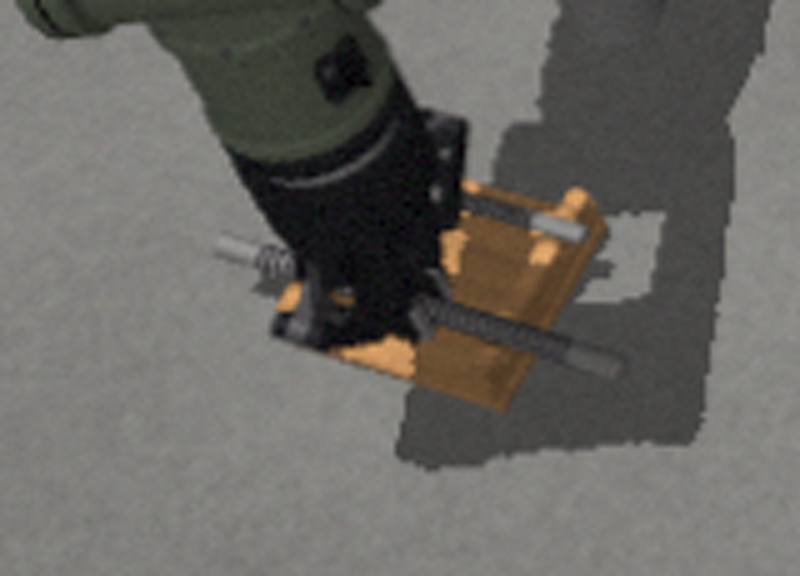

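The bar is gripped: opening 10.3 mm, which matches the offset seen on the panel, and the short bar is undisturbed. I lift, turn it across the fixture and hover.

Run:
```python
from mv import *
p,R=pose();g=52.5
def bar(X,Z,Y=0): return (F(X,Y,Z-g),90+FT,0)
rows([((p[0],p[1],.15),16.4,0),bar(60,200),bar(60,95),bar(60,75.5)])
```

```text
[0.001, 0.0, -2.767, 0.0, -0.002, -0.003] from start rows 2.7
[4.34, -5.696, -2.724, 0.001, -0.002, -10.613] from start rows 7.4
[4.339, -5.696, -0.974, 0.001, -0.002, -10.613] from start rows 6.9
[4.339, -5.696, -0.649, 0.001, -0.002, -10.613] from start rows 6.9
```

>>> arm_command(
  series=[
    [0,0,-0.3,0,0,0,5],
    [0,0,-1,0,0,0,5],
    [0,0,-1.9,0,0,0,5],
    [0,0,-2.75,0,0,0,5],
    [0,0,-2.75,0,0,0,5],
    [0.5,-0.7,-2.75,0,0,-1.3,5],
    [1,-1.4,-2.75,0,0,-2.6,5],
    [1.6,-2.1,-2.75,0,0,-3.9,5],
    [2.1,-2.8,-2.75,0,0,-5.2,5],
    [2.7,-3.5,-2.75,0,0,-6.5,5],
    [3.2,-4.2,-2.75,0,0,-7.8,5],
    [3.8,-4.9,-2.75,0,0,-9.1,5],
    [4.34,-5.7,-2.75,0,0,-10.6,5],
    [4.34,-5.7,-2.75,0,0,-10.61,5],
    [4.34,-5.7,-1.8,0,0,-10.61,5],
    [4.34,-5.7,-0.97,0,0,-10.61,5],
    [4.34,-5.7,-0.97,0,0,-10.61,5],
    [4.34,-5.7,-0.97,0,0,-10.61,5],
    [4.34,-5.7,-0.97,0,0,-10.61,5],
    [4.34,-5.7,-0.97,0,0,-10.61,5],
  ],
)

```text
time: 22.48
ee_pos: [0.6039, 0.024, 0.0445]
tool_rot: [0.0, 0.766, 0.643, 0.002]
wrist_force: [-0.1, -0.1, -1.4]
opening: 0.0099
```

```bash
python3 look.py p0 scene top
python3 - <<'E'
from mv import *
print(pose()[1].as_euler('xyz',degrees=True))
g=52.5
def bar(X,Z,Y=0): return (F(X,Y,Z-g),90+FT,0)
rows([bar(60,95),bar(60,80),bar(60,75.5),bar(60,74)])
f=np.load('pics/scene_p0.npz');P=cloud("scene",f['d']);d=(P[...,:2]-FX)*1000;t=np.radians(FT);X=np.cos(t)*d[...,0]+np.sin(t)*d[...,1];Y=-np.sin(t)*d[...,0]+np.cos(t)*d[...,1];Z=P[...,2]*1000
for a,b in((-125,-50),(50,125)):
    m=(abs(X-60)<15)&(Y>a)&(Y<b)&(Z>85)&(Z<110);
    if m.sum():print(m.sum(),'Y',Y[m].min(),Y[m].max(),'X',np.median(X[m]),'Z',np.percentile(Z[m],[50,90]))
E
```

```text
22.575 [0.60306653 0.0241803  0.04360224] [-0.09  0.37 -2.16] 0.01
[ 1.79954733e+02 -1.38580268e-01  8.00357829e+01]
[-0.021, -0.002, 0.018, 0.008, -0.023, -0.004] from start rows 0.0
[-0.022, -0.003, 0.268, 0.008, -0.023, -0.004] from start rows 0.3
[-0.022, -0.003, 0.343, 0.008, -0.023, -0.004] from start rows 0.3
[-0.022, -0.003, 0.368, 0.008, -0.023, -0.004] from start rows 0.4
104 Y -110.64402194170722 -50.21938553459301 X 63.400419629498515 Z [100.83154344 102.79765305]
48 Y 70.04975758245033 110.8867571302631 X 63.182532426993184 Z [102.19777281 103.86565724]
```

View pics/scene_p0.png

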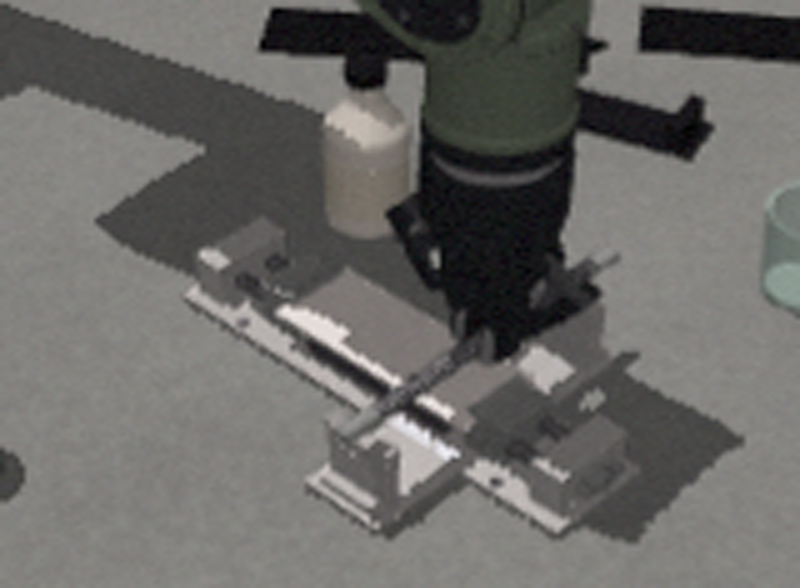

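View pics/top_p0.png

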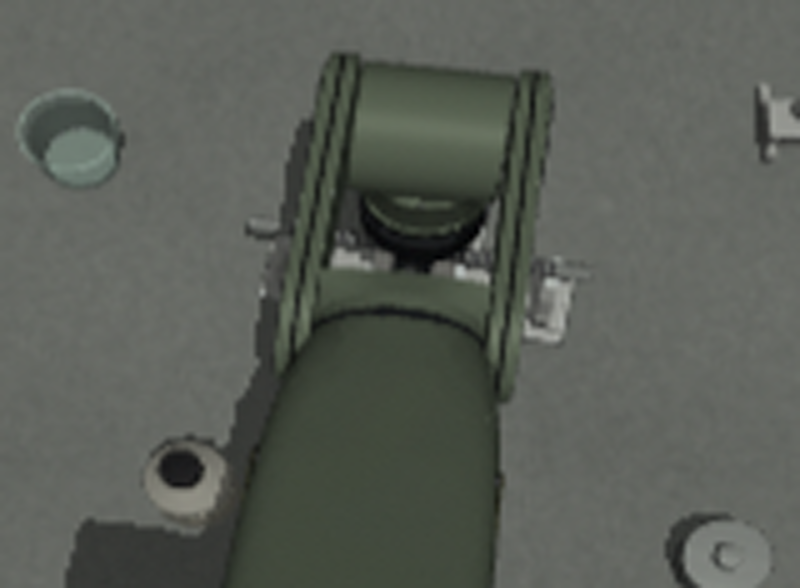

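The bar is centred across the fixture, with ends at Y -110.6 and +110.9, and it hovers above the lead-in slopes. I'll lower it onto them at fixture x≈58.

>>> arm_command(
  series=[
    [-0.01,-0.05,0.1,0,0,0,5],
    [-0.01,-0.05,0.2,0,0,0,5],
    [-0.01,-0.05,0.28,0,0,0,5],
    [-0.01,-0.05,0.33,0,0,0,5],
    [-0.01,-0.05,0.35,0,0,0,5],
    [-0.01,-0.05,0.36,0,0,0,5],
    [-0.01,-0.05,0.36,0,0,0,5],
    [-0.01,-0.05,0.36,0,0,0,5],
  ],
)

```text
time: 23.58
ee_pos: [0.5986, 0.0244, 0.0207]
tool_rot: [-0.002, 0.766, 0.643, 0.0]
wrist_force: [-2.4, 0.5, 1.9]
opening: 0.01
```

```bash
python3 look.py p1 scene
python3 - <<'E'
from mv import *
g=52.5
def bar(X,Z,Y=0): return (F(X,Y,Z-g),90+FT,0)
rows([bar(57,74)])
f=np.load('pics/scene_p1.npz');P=cloud("scene",f['d']);d=(P[...,:2]-FX)*1000;t=np.radians(FT);X=np.cos(t)*d[...,0]+np.sin(t)*d[...,1];Y=-np.sin(t)*d[...,0]+np.cos(t)*d[...,1];Z=P[...,2]*1000
for a,b in((-125,-92),(92,125)):
    m=(abs(X-60)<15)&(Y>a)&(Y<b)&(Z>65)&(Z<110);
    if m.sum():print(m.sum(),'Y',Y[m].min(),Y[m].max(),'X',np.median(X[m]),'Z',np.percentile(Z[m],[50,90]))
E
```

```text
23.625 [0.59864897 0.02434349 0.0207217 ] [-3.46  0.57  1.82] 0.0104
[-0.011, 0.02, -0.013, -0.022, -0.02, -0.003] from start rows 0.0
36 Y -110.93489745205603 -92.07312636811773 X 57.804467822694164 Z [77.24806144 79.94176519]
18 Y 93.22558199091338 108.66983627834465 X 57.46635015805259 Z [77.092789   79.00503743]
```

View pics/scene_p1.png

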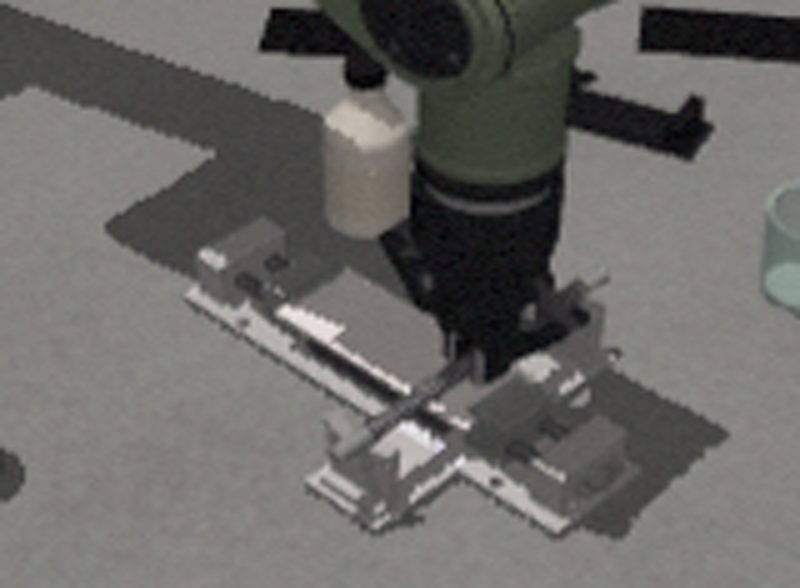

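The bar has touched the lead-in slopes (contact about 3–4 N), level at both ends. I open the gripper and let it roll.

>>> arm_command(
  series=[
    [0,0,0,0,0,0,16],
    [0,0,0,0,0,0,24],
    [0,0,0,0,0,0,40],
    [0,0,0,0,0,0,60],
    [0,0,0,0,0,0,75],
    [0,0,0,0,0,0,80],
    [0,0,0,0,0,0,80],
    [0,0,0,0,0,0,80],
    [0,0,0,0,0,0,80],
  ],
)

```text
time: 24.75
ee_pos: [0.5989, 0.0243, 0.0204]
tool_rot: [-0.001, 0.766, 0.643, 0.0]
wrist_force: [-0.2, -0.3, 0.6]
opening: 0.0798
```

```bash
python3 look.py p2 scene
```

```text
24.8 [0.59890804 0.0242857  0.02044358] [ 0.52  0.46 -0.56] 0.08
```

View pics/scene_p2.png

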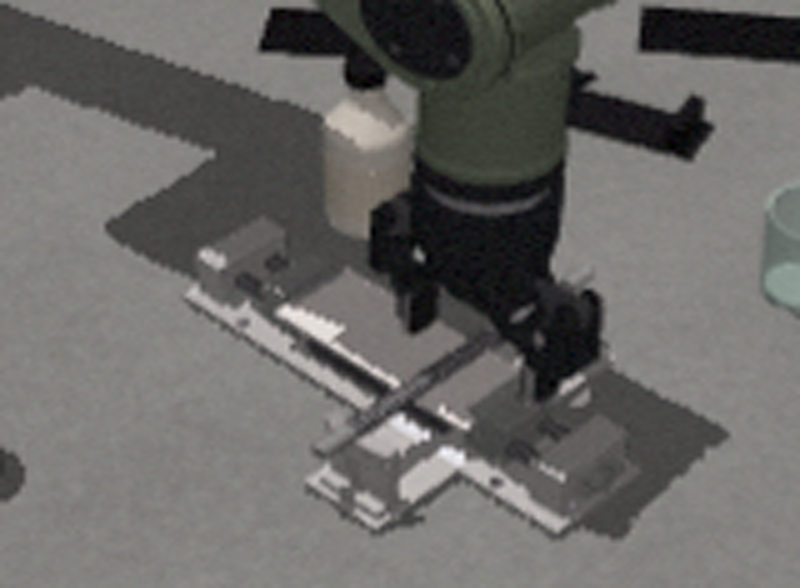

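The bar has rolled down into the vees. I lift straight up and move aside to inspect.

>>> arm_command(
  series=[
    [0,0,-0.4,0,0,0,80],
    [0,0,-1,0,0,0,80],
    [0,0,-2,0,0,0,80],
    [0,0,-3,0,0,0,80],
    [-1,0,-3,0,0,0,80],
    [-2,0,-3,0,0,0,80],
    [-3,0,-3,0,0,0,80],
    [-4,-0.2,-3,0,0,0,80],
    [-5,-0.4,-3,0,0,0,80],
    [-5,-0.4,-3,0,0,0,80],
    [-5,-0.4,-3,0,0,0,80],
  ],
)

```text
time: 26.18
ee_pos: [0.5235, -0.2674, 0.1997]
tool_rot: [-0.002, 0.766, 0.643, 0.001]
wrist_force: [-0.4, 0.8, 0.2]
opening: 0.0797
```

```bash
python3 look.py e1 scene top
python3 - <<'E'
from mv import *
p=np.load('pics/scene_e1.npz')['p'];cv2.imwrite('pics/full_e1.png',p[:,:,::-1])
for n in("top","scene"):
    P=cloud(n,np.load(f'pics/{n}_e1.npz')['d']);d=(P[...,:2]-FX)*1000;t=np.radians(FT);X=np.cos(t)*d[...,0]+np.sin(t)*d[...,1];Y=-np.sin(t)*d[...,0]+np.cos(t)*d[...,1];Z=P[...,2]*1000
    for a,b in((-125,-92),(-78,-35),(-30,30),(35,78),(92,125)):
        m=(abs(X-45)<14)&(Y>a)&(Y<b)&(Z>58)&(Z<85)
        if m.sum():print(n,m.sum(),'Y',Y[m].min().round(1),Y[m].max().round(1),'X',np.median(X[m]).round(1),'Z',np.percentile(Z[m],[50,90]).round(1))
    m=(X>-55)&(X<33)&(abs(Y)<40)&(Z>41)&(Z<52);k=np.linalg.lstsq(np.c_[X[m],Y[m],np.ones(m.sum())],Z[m],rcond=None)[0]
    print('panel y',np.percentile(Y[m],[1,99]).round(1),'slopes',np.degrees(k[:2]).round(2),'z',k[2].round(1))
E
```

```text
26.275 [ 0.52405252 -0.26622126  0.19973876] [ 0.16 -0.87  0.15] 0.08
top 20 Y -108.6 -92.2 X 44.1 Z [70.4 75.1]
top 52 Y -77.9 -35.2 X 44.4 Z [70.9 74.1]
top 73 Y -29.5 29.6 X 44.3 Z [70.8 74.8]
top 52 Y 35.0 77.9 X 44.1 Z [70.  74.1]
top 22 Y 92.7 111.1 X 44.9 Z [69.1 74.1]
panel y [-28.4  30.5] slopes [-0.42  0.39] z 46.2
scene 37 Y -111.8 -92.1 X 46.3 Z [70.2 71.7]
scene 65 Y -77.1 -35.8 X 46.9 Z [70.3 72.4]
scene 84 Y -29.3 29.9 X 46.6 Z [70.1 72.8]
scene 63 Y 35.1 78.0 X 46.7 Z [69.9 72.2]
scene 19 Y 92.5 109.8 X 46.9 Z [69.2 72. ]
panel y [-30.9  28.9] slopes [0.3  0.07] z 46.0
```

View pics/scene_e1.png

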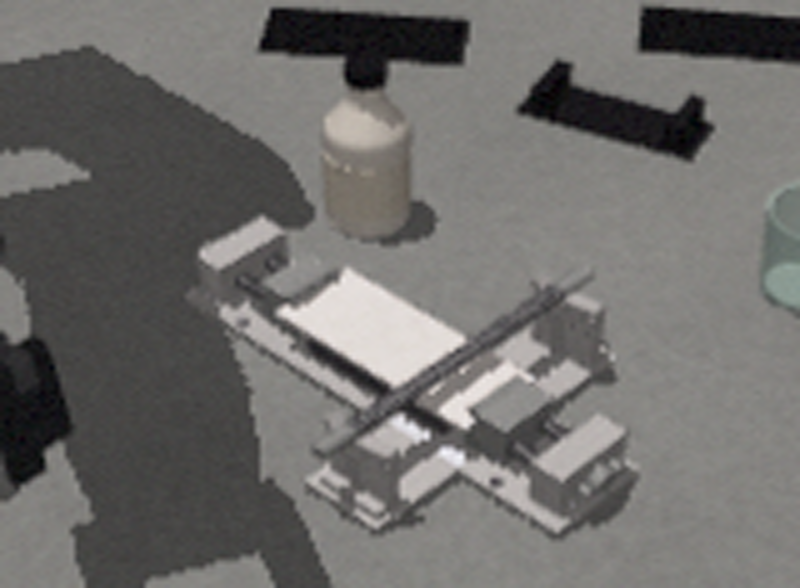

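View pics/top_e1.png

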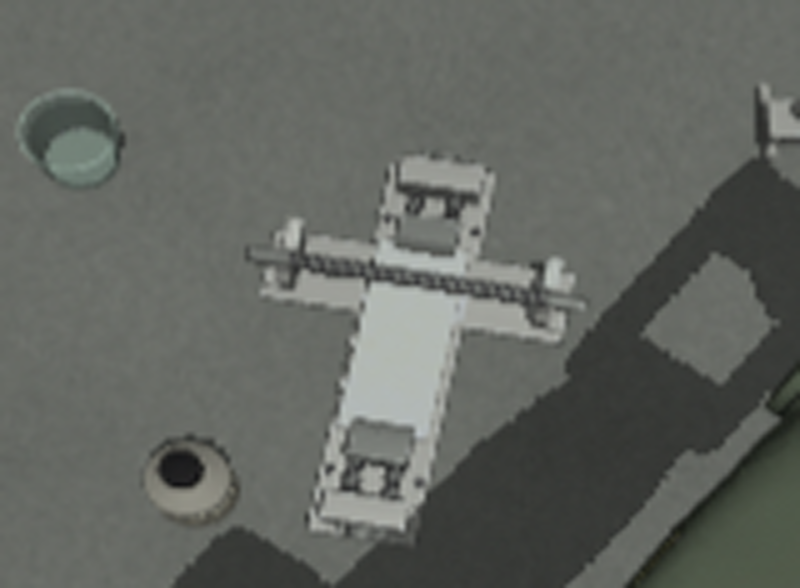

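View pics/full_e1.png

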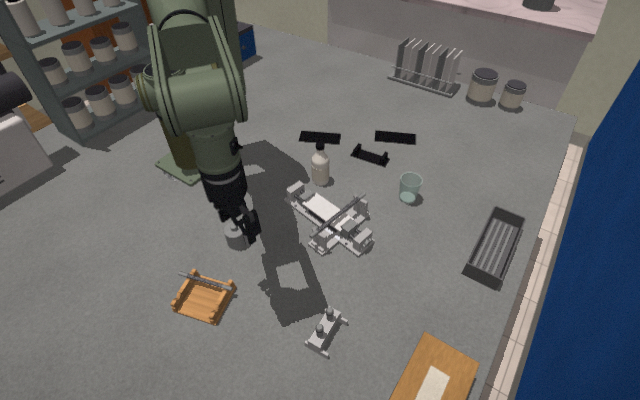

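The bar lies in both vees: X about 45 mm, top about 72 mm, ends at -110 and +110 mm. The panel is flat under both lips and centred, and nothing else has moved. I'm handing in.

```bash
python3 -c "
from plant import r
print(r.sense()['wrist_force'],r.sense()['time']);print(r.close_job())"
```

```text
[ 0.1616252 -0.874615   0.1455467] 26.275
the job is handed in; nothing more can be done
None
```

I loaded the white panel far jaw first, pushing that jaw back about 22 mm, then lowered the tail and released it. I then set the long bar on the lead-in slopes and let it roll into both vees. The job was handed in at 26.3 s of the 56 s allowed.

**Last checks**
- **Panel:** it lies flat, top at about 46 mm and tilt within 0.5°. It is under both lips and centred across the bed to about 1 mm.
- **Bar:** its axis is at fixture x = 44–47 mm (45 wanted) and its top is at about 72 mm, as expected. Its ends are at about -110 and +110 mm, so the overhang is even.
- **Other things:** the short bar and the bystanders look unmoved in the last pictures, and the gripper was clear of everything.

**What disagreed or went wrong**
- **Reported tool position:** the finger tips are really about 40 mm short of the reported TCP. My first close passed over the panel without touching it. I corrected this from the depth images and worked with the offset from then on.
- **Bed contact:** the panel's low end touched the bed once at about 4 N and tilted slightly in the grip. I lifted and straightened it before inserting it.
- **Cameras:** the two differ by 2–3 mm in x, close to their stated accuracy.

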